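# Load the drying chamber and latch its lid

## Task

Take the vial carrier from the sloping stand and lower it gently, level, onto the floor of the drying chamber; then shut the clear lid. Lift the latch's loop over the lip of the keeper on the lid so its crossbar lies in the trough, let go of it, then push the lever down past its toggle point until it lies home against the chamber. Leave the glassware and other things around where they stand.

Things in the scene. Friction and masses are not known exactly. Their poses are not given: they have to be found in the camera images.
- chamber: White and steel drying chamber fixed to the bench: open-topped box 140 mm deep (x), 190 mm wide (y), rim 155 mm above the bench, walls 8 mm; inside 124 x 174 mm, its floor 60 mm above the bench. Origin: centre of its underside on the bench. Own x points from the front wall (at own x = -70 mm, carries the latch, roughly faces the robot) to the back wall; z up.
- lid (a joint): Angle of the chamber's clear steel-framed lid, rad: 0 shut flat on the rim, 1.57 upright; starts open, 1.45 to 1.58. Hinge along the chamber's y at the back rim. Plate 12 mm thick, its underside in the hinge plane, 190 mm wide, reaching 148 mm from the hinge (8 mm beyond the front wall). Its stiff hinge (0.5 N m friction) keeps it where left; a fingertip behind and above can push it shut.
- lid_hinge (a point): Middle of the lid's hinge line: 155 mm above the bench, at chamber x = +70 mm. Axes as the lid's: with the lid shut they match the chamber's; the lid plate runs along its own -x, and its outer face is 12 mm along own +z.
- lid_edge (a point): Middle of the lid's free edge, 148 mm from the hinge, half-way through the 12 mm thickness.
- keeper_seat (a point): Where the loop's crossbar centre lies when hooked: in the trough of the keeper, a 30 mm wide steel catch at the middle of the lid's free edge. Trough open on top, about 12 mm wide, wider at its mouth; floor 4 mm below this point, outer lip and inner wall end about 7 mm above it. With the lid shut this point is 22 mm out from the chamber's front wall, 161 mm above the bench.
- latch_pivot (a point): Pivot of the latch lever, on the chamber's front wall in its middle: 22 mm out from the wall, 101 mm above the bench, axis along the chamber's y.
- lever (a joint): Angle of the steel latch lever, rad: 0 closed, straight down along the front wall; 1.57 level, out from the wall; starts 1.6 to 2.0; stop at 2.6. It reaches 75 mm from its pivot; its flat handle, 26 mm wide, 8 mm thick, spans 28 to 75 mm. Friction 0.09 N m keeps it where left. Loop hooked: the lever stands near 1; pushing it home takes up to 5 N near its end; toggle point near 0.26.
- lever_end (a point): Free end of the lever, in its mid-thickness, 75 mm from the pivot. Its own z axis points from the end to the pivot.
- loop (a joint): Angle of the loop relative to the lever, rad. The loop's pin sits on the lever 24 mm from its pivot, 0.26 rad off the lever's direction (towards the wall when closed, downwards when level). Lever plus loop angle is the loop's lean: 0 upright, negative leaning out from the wall; starts -0.75 to -0.2. Friction 0.045 N m keeps it where put.
- draw (a joint): Spring stretch of the loop along its length, m: 0 slack, about 0.004 when clamped tight on the keeper; spring 8000 N/m.
- loop_bar (a point): Centre of the loop's crossbar, a round bar 8 mm thick and 48 mm long along the chamber's y, 79 mm from the loop's pin. Side rods 7 mm thick run from its ends to the pin. Own z axis points along the loop, from pin to bar to tab.
- loop_tab (a point): Grip point on the loop's finger tab: a flat tab 24 mm wide (along the chamber's y), 8 mm thick, standing on beyond the crossbar to 53 mm from the bar's centre. This point is 32 mm from the bar's centre; own z points away from the bar. Pinch it across its 24 mm width.
- stand: Aluminium stand fixed to the bench, 150 mm wide, with a face sloping up away from the robot by 0.55 rad and a 14 mm ledge at its foot; on the left or the right. Origin on the bench under the middle of the carrier's underside, which rests 50 mm above it. Own x up the slope (level), z up.
- carrier_mid (a point): Vial carrier, 0.3 to 0.55 kg: grey base 80 (x) x 124 (y) x 12 mm, central upright grip plate 64 mm long (x), 14 mm thick (y), top 78 mm above the underside; a row of vials, tops 50 mm up, on each side, 38 to 58 mm from the middle. It starts lying square on the stand's slope, so tipped 0.55 rad. This point is its centre, 39 mm above its underside; z: its own up.
- controller: White control box fixed to the bench, 130 x 150 mm, 87 mm tall, on the side opposite the stand; not to be used. Origin: centre of its underside.
- beaker: Bystander: open glass beaker, 52 mm across, 60 mm tall. Origin: centre of its underside. To be left alone.
- jar: Bystander: brown glass jar with white cap, 50 mm across, 60 mm tall. Origin: centre of its underside. To be left alone.
- media_bottle: Bystander: clear bottle with black cap, 72 mm across, 150 mm tall. Origin: centre of its underside. To be left alone.
- flask: Bystander: conical glass flask, 88 mm across the foot, 124 mm tall. Origin: centre of its underside. To be left alone.
- wash_bottle: Bystander: white plastic bottle, 60 mm across, 100 mm tall. Origin: centre of its underside. To be left alone.
- tube_rack: Bystander: white rack of test tubes, 60 x 180 mm, 83 mm tall. Origin: centre of its underside. To be left alone.
There are look-alikes about, which are no part of the job. What is shaped like the part that bears carrier_mid but turquoise is not meant.

How it is judged:
By the outcome, as a careful person would: the job done as asked, in the order asked, and still so for the second after the job is handed in, with the robot touching nothing.
It also fails if it takes over 72 s, if anything falls off the work surface, if the arm or the gripper's body presses on something with over 40 N, if the wrist force passes 120 N, or if a joint passes its speed limit or range.

## Robot

A 6-joint arm with a two-finger parallel gripper is mounted at the origin on the work surface. World frame = base frame: x ahead of the robot, y to its left, z up, the work surface at z = 0. Lengths are in m, angles in rad, forces in N, time in s.
With the tool pointing down it reaches from about 0.4 to 0.925 m from the base axis. Payload 12.5 kg.
Tool frame: the origin (TCP) lies midway between the tips of the shut fingers; the grasp point (between the pads) lies 19 mm behind it (bot.grip_point_offset is the distance from the TCP to the grasp point, in m); z points along the fingers, x is the direction in which the jaws open and shut, and the axes are right-handed (so a half turn about z gives the same grasp; the last joint's range is limited). The gripper opens to 95 mm and grips with 3 to 60 N. Pads are 20 mm wide; open, the fingers measure 119 mm over their backs; the gripper's body (75 mm by 180 mm) begins 59 mm behind the grasp point.
Start: joints at [1.222, 0.491, 1.559, -0, 1.092, -0.106], TCP at [0.15, 0.607, 0.215] pointing down, gripper open.
Joint ranges: [-3.1, 3.1], [-0.84, 2.19], [0.05, 2.79], [-1.13, 4.28], [0.06, 2.93], [-2.69, 2.69]. Speed limits (rad/s): [2.22, 2.22, 2.79, 3.14, 3.14, 3.14].

## Interface

Orientations are given as a unit quaternion [w, x, y, z].
In Python, from cell import state, viewer, job_done, bot gives the robot as it stands.
- The arm moves only by the tool move_arm, never from a script. Its argument "steps" is a list of rows, each an object with "claw": the finger opening in mm, from 0 to 95.1; "delta_pos": the shift along the tool's x, y, z in units of 25 mm (1.0 is 25 mm), a list of three; "angular": the turn, a rotation vector about the tool's x, y, z in rad, a list of three. A call has exactly 8 rows; each row shifts and turns the pose as measured when the row begins, along the tool's axes as they then stand; what a row does not reach is not made up. A row lasts 1/12 s, in which the tool goes at most 41.7 mm and 7.16 degrees, less where a joint would pass 70% of its speed; a pose out of reach is approached as far as the arm can. A call is refused whole if a number of a shift passes 1 or a number of a turn 0.125, either way. A call with a gripper value outside its range is refused whole. The fingers move at their own pace and stop on an object; the grip force is fixed at half the most. Time passes only in rows, so rows that do not move let the fingers close, or fill a call up. It gives the time, the measured TCP pose, the force and the opening at its end, in the units of the state.
- state(): the state, without advancing time (a new reading comes with each control period).
- viewer.read_camera(name): name is "side" or "top" or "wrist"; returns a dict with "img" (420x560x3 uint8, blue, green, red), "vfov" (degrees; the focal length in pixels is half the picture's height over the tangent of half this angle, whatever the lens; pixels are square), "cx", "cy" (the principal point, pixels), "k1" (the pictures are not rectified: a ray, as slopes to the right and down, at radius r is drawn at 1 + k1 r^2 times it, then the intrinsics apply), "rvec" (rotation vector, rad) and "tvec" (3), from world to camera coordinates, as OpenCV has them; the wrist camera has in their place "hand_eye" (4x4, takes a point from camera to tool coordinates, whose origin is the TCP and whose axes are the tool frame's). Camera axes: x right, y down, z forward; pixel columns grow to the right and rows downward; lengths in m; the calibration is good to about 2 mm. A picture is of the moment at which its call begins: read the wrist's pose just before it. There is no depth.
- job_done(): hands the job in, once; it reports no verdict.
The state is a dict: "time_s": time; "joint_pos": joint angles; "qvel": joint speeds; "joint_torque": joint torques, N m; "tool_pos": TCP position; "ee_rot": TCP orientation; "ft_force": force on the tool from outside, world axes, zero at the start; "wrist_torque": the same for the moment, N m; "grip_width": finger opening in m.
Only numpy, scipy, OpenCV 4.12 (cv2) and the standard library are available. Lean on these libraries where they do the work, as an engineer would, in place of code of your own. Each camera call takes 0.05 s, during which the arm holds its last target.

## Working session

There is one attempt and no reset: what is moved stays moved. The work goes in short steps, Python scripts to look and compute and a tool call to move; the robot and the scene stay as the last step left them, time stands still between calls to the robot, and variables do not carry over. Pictures are saved under pics/ and viewed, and the job is handed in when it is done.

Besides the shell and the picture viewer there is one more tool, called in YAML: its name, and indented under it one key for each argument. move_arm: Moves the arm, as the interface text tells. Its arguments: {"type":"object","properties":{"steps":{"type":"array","items":{"type":"object","properties":{"claw":{"type":"number"},"delta_pos":{"type":"array","items":{"type":"number"}},"angular":{"type":"array","items":{"type":"number"}}}}}},"required":["steps"]}

```bash
ls; mkdir -p pics
cat > h.py <<'E'
import numpy as np, cv2
from scipy.spatial.transform import Rotation as R
from cell import state, viewer, job_done, bot
def Rq(q): return R.from_quat([q[1],q[2],q[3],q[0]])
def snap(name,fn):
    s=state(); c=viewer.read_camera(name); cv2.imwrite('pics/'+fn,c['img'])
    c=dict(c); c['s']=s; return c
def pose(c):
    if 'hand_eye' in c:
        H=np.array(c['hand_eye']); T=np.eye(4); T[:3,:3]=Rq(c['s']['ee_rot']).as_matrix(); T[:3,3]=c['s']['tool_pos']
        M=T@H; return M[:3,:3],M[:3,3]
    Rm=R.from_rotvec(np.ravel(c['rvec'])).as_matrix(); return Rm.T,-Rm.T@np.ravel(c['tvec'])
def KD(c):
    f=210/np.tan(np.radians(c['vfov'])/2); return np.array([[f,0,c['cx']],[0,f,c['cy']],[0,0,1.]]),np.array([c['k1'],0,0,0,0.])
def ray(c,u,v):
    K,D=KD(c); p=cv2.undistortPoints(np.array([[[u,v]]],float),K,D)[0,0]
    Rm,o=pose(c); d=Rm@np.array([p[0],p[1],1]); return o,d/np.linalg.norm(d)
def onz(c,u,v,z):
    o,d=ray(c,u,v); return o+d*(z-o[2])/d[2]
def tri(*rs):
    A=np.zeros((3,3));b=np.zeros(3)
    for o,d in rs:
        P=np.eye(3)-np.outer(d,d);A+=P;b+=P@o
    x=np.linalg.solve(A,b); return x,[np.linalg.norm((np.eye(3)-np.outer(d,d))@(x-o)) for o,d in rs]
def proj(c,P):
    K,D=KD(c); Rm,o=pose(c); P=np.atleast_2d(P).astype(float)
    r,_=cv2.Rodrigues(Rm.T); return cv2.projectPoints(P.reshape(-1,1,3),r,-Rm.T@o,K,D)[0].reshape(-1,2)
import pickle
def save(c,fn): pickle.dump(c,open(fn,'wb'))
def load(fn): return pickle.load(open(fn,'rb'))
E
python3 - <<'E'
from h import *
print(state(), bot.grip_point_offset)
for n in ['side','top','wrist']:
    c=snap(n,n+'0.png'); save(c,n+'0.pkl'); Rm,o=pose(c); print(n,c['vfov'],c['k1'],o,Rm[:,2])
E
```

```text
pics
{'time_s': 0.0, 'joint_pos': array([ 1.22238689e+00,  4.91566227e-01,  1.55944007e+00, -3.49799384e-05,
        1.09170226e+00, -1.05610935e-01]), 'qvel': array([-0.00040295, -0.00124723,  0.00028513,  0.00090561,  0.00121032,
        0.00112348]), 'joint_torque': array([-1.02028956e-03, -6.12642288e+01, -2.58175349e+01,  6.91517908e-02,
        4.83906304e-02, -1.13448200e-04]), 'tool_pos': array([0.15017265, 0.60644231, 0.21406084]), 'ee_rot': array([ 3.08771878e-04,  7.87529024e-01,  6.16277311e-01, -4.64981348e-04]), 'ft_force': array([ 0.16738866, -0.11596543,  0.00914242]), 'wrist_torque': array([-0.01743978, -0.01852416,  0.00608654]), 'grip_width': 0.09524107994188202} 0.0188
side 51.10708519860342 -0.0986381647369054 [-0.03957733 -0.51175056  0.96564187] [ 0.50162616  0.51289657 -0.69664073]
top 52.557837034362784 0.005041789582192368 [0.43680569 0.07634421 1.13476776] [ 0.10741424 -0.00540785 -0.99419965]
wrist 71.46354886010778 -0.06457830180251795 [0.07044872 0.62597504 0.38390442] [ 0.28158593 -0.07086023 -0.95691598]
```

View pics/side0.png

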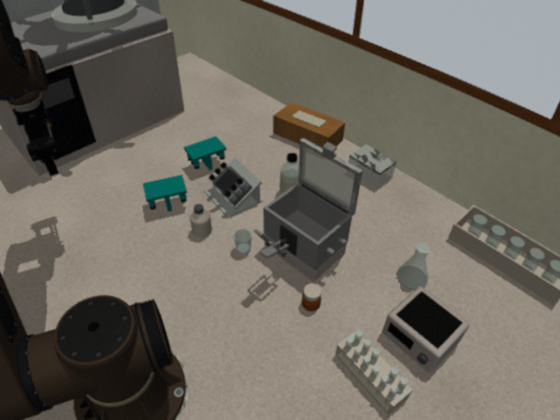

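View pics/top0.png

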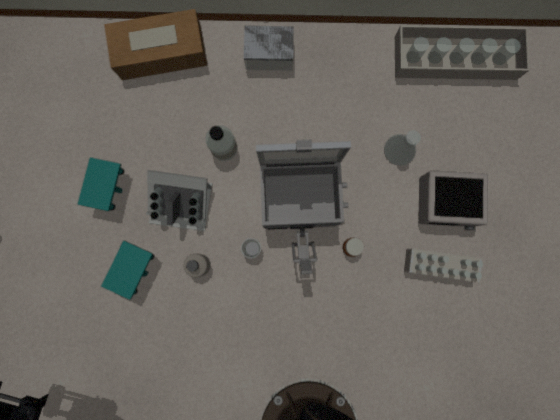

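View pics/wrist0.png

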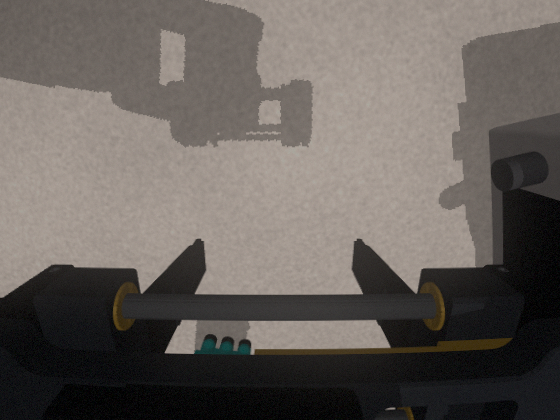

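Run:
```python
from h import *
def g(fn,x0,y0,w,h,k,out):
    im=cv2.imread('pics/'+fn)[y0:y0+h,x0:x0+w]
    im=cv2.resize(im,None,fx=k,fy=k,interpolation=cv2.INTER_CUBIC)
    im=(255*(im/255.)**0.5).astype('uint8'); 
    for i in range(0,w,20): cv2.putText(im,str(x0+i),(i*k,8),0,.3,(0,0,255));cv2.line(im,(i*k,0),(i*k,4),(0,0,255))
    for i in range(0,h,20): cv2.putText(im,str(y0+i),(0,i*k+4),0,.3,(0,0,255))
    cv2.imwrite('pics/'+out,im)
g('top0.png',140,110,220,180,3,'topc.png'); g('side0.png',180,130,190,180,4-1,'sidec.png')
```

```text
(no output)
```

View pics/topc.png

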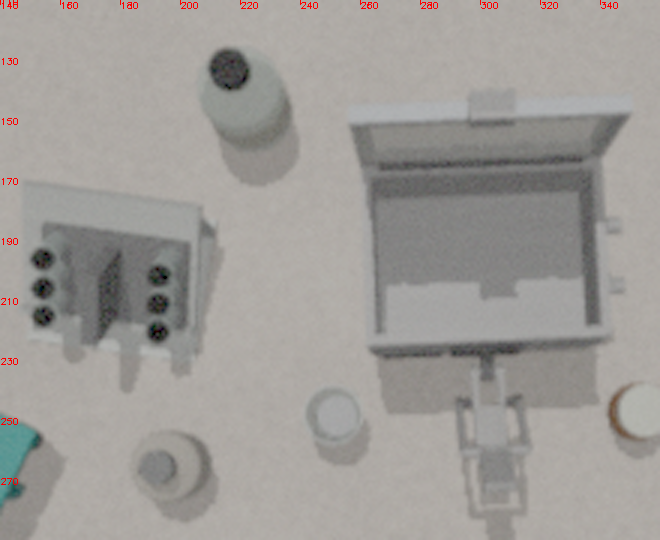

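View pics/sidec.png

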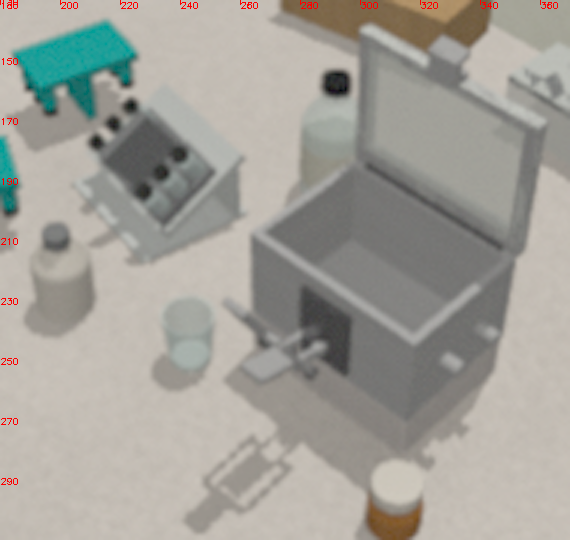

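Run:
```python
from h import *
t=load('top0.pkl'); s=load('side0.pkl')
T=lambda a,b:tri(ray(t,*a),ray(s,*b))
L=[T((153.5,195.5),(220.5,164.5)),T((153.5,205),(214.5,170.5)),T((154,214.5),(209,176))]
Rr=[T((192,201),(236.5,180.5)),T((192,210.5),(231,186.5)),T((192,219.5),(225,192.5))]
for x,e in L+Rr: print('vial',x.round(4),np.round(e,4))
# chamber rim corners: outer front-left, front-right
for u,v in [(263,226),(343,222),(264,165),(340,164)]: print('rim',onz(t,u,v,.155))
print('FL',T((263,225.5),(264,208)) , 'FR',T((343,221.5),(317,242)))
print('lid corners', T((257,147),(299,137)),T((349,146),(362,170)))
for u,v in [(251,248),(196,264),(353,247),(221,140)]: print(onz(t,u,v,.06))
```

```text
vial [0.5788 0.3925 0.1074] [0.0048 0.0048]
vial [0.5569 0.396  0.0931] [0.0052 0.0052]
vial [0.5345 0.3966 0.0829] [0.005 0.005]
vial [0.5668 0.2985 0.1078] [0.0048 0.0048]
vial [0.5452 0.2999 0.0956] [0.0044 0.0044]
vial [0.5237 0.302  0.0831] [0.005 0.005]
rim [0.50900746 0.1195615  0.155     ]
rim [ 0.5213078  -0.06522199  0.155     ]
rim [0.65232131 0.12025209 0.155     ]
rim [ 0.6578056  -0.05803058  0.155     ]
FL (array([0.51052396, 0.11906813, 0.15710979]), [np.float64(0.0006696146281038449), np.float64(0.0006696146281038608)]) FR (array([ 0.52144916, -0.06365261,  0.16492723]), [np.float64(0.00019949222877375827), np.float64(0.00019949222877361808)])
lid corners (array([0.65020747, 0.13023952, 0.31343553]), [np.float64(0.0040010956249223574), np.float64(0.004001095624922261)]) (array([ 0.66328082, -0.05783924,  0.30811438]), [np.float64(0.004189709705713584), np.float64(0.0041897097057137)])
[0.4600279  0.15276537 0.06      ]
[0.41792394 0.28942221 0.06      ]
[ 0.46666011 -0.10424215  0.06      ]
[0.73704447 0.23700402 0.06      ]
```

```bash
cat >> h.py <<'E'
def toolR(yaw,tilt=0.):
    # tool z: forward-down tilted by tilt (rad) from straight down toward heading (yaw); tool x = left of heading
    h=np.array([np.cos(yaw),np.sin(yaw),0]); z=np.sin(tilt)*h-np.cos(tilt)*np.array([0,0,1.]); x=np.array([-np.sin(yaw),np.cos(yaw),0])
    return R.from_matrix(np.column_stack([x,np.cross(z,x),z]))
def plan(p,Rt,n=None,p0=None,R0=None):
    s=state(); p0=np.array(s['tool_pos']) if p0 is None else p0; R0=Rq(s['ee_rot']) if R0 is None else R0
    w=(R0.inv()*Rt).as_rotvec()
    for N in ([n] if n else range(1,80)):
        S=sum(R.from_rotvec(w*k/N).as_matrix() for k in range(N)); d=np.linalg.solve(S,R0.inv().apply(np.array(p)-p0))
        if n or (np.abs(d).max()<=.0245 and np.linalg.norm(w/N)<.12): break
    print('rows',N,'d',(d/.025).round(3).tolist(),'w',(w/N).round(4).tolist())
def st():
    s=state(); print('t',round(s['time_s'],2),'p',np.round(s['tool_pos'],4),'F',np.round(s['ft_force'],1),'M',np.round(s['wrist_torque'],2),'g',round(s['grip_width'],4)); R_=Rq(s['ee_rot']).as_matrix(); print('x',R_[:,0].round(3),'z',R_[:,2].round(3))
E
python3 - <<'E'
from h import *
yaw=-.12; Rt=toolR(yaw,.55); zo=-Rt.as_matrix()[:,2]; mid=np.array([.557,.347,.083])
print(zo)
for n in (None,16,24): plan(mid+zo*.134,Rt,n)
E
```

```text
[-0.51892839  0.06257204  0.85252452]
rows 15 d [-0.493, 0.976, 0.301] w [-0.0366, 0.0023, -0.008]
rows 16 d [-0.462, 0.915, 0.283] w [-0.0343, 0.0022, -0.0075]
rows 24 d [-0.309, 0.609, 0.192] w [-0.0229, 0.0014, -0.005]
```

move_arm:
  steps:
    - {"claw":36,"delta_pos":[-0.46,0.92,0.28],"angular":[-0.034,0.002,-0.0075]}
    - {"claw":36,"delta_pos":[-0.46,0.92,0.28],"angular":[-0.034,0.002,-0.0075]}
    - {"claw":36,"delta_pos":[-0.46,0.92,0.28],"angular":[-0.034,0.002,-0.0075]}
    - {"claw":36,"delta_pos":[-0.46,0.92,0.28],"angular":[-0.034,0.002,-0.0075]}
    - {"claw":36,"delta_pos":[-0.46,0.92,0.28],"angular":[-0.034,0.002,-0.0075]}
    - {"claw":36,"delta_pos":[-0.46,0.92,0.28],"angular":[-0.034,0.002,-0.0075]}
    - {"claw":36,"delta_pos":[-0.46,0.92,0.28],"angular":[-0.034,0.002,-0.0075]}
    - {"claw":36,"delta_pos":[-0.46,0.92,0.28],"angular":[-0.034,0.002,-0.0075]}

```text
time_s: 0.82
tool_pos: [0.3183, 0.4733, 0.178]
ee_rot: [0.106, 0.758, 0.637, 0.092]
ft_force: [-0.2, -0.3, 0.9]
grip_width: 0.0473
```

Run:
```python
from h import *
yaw=-.12; Rt=toolR(yaw,.55); zo=-Rt.as_matrix()[:,2]; mid=np.array([.557,.347,.083])
st()
for n in (8,16): plan(mid+zo*.134,Rt,n)
```

```text
t 0.82 p [0.3183 0.4733 0.178 ] F [-0.2 -0.3  0.9] M [0.09 0.14 0.01] g 0.0473
x [0.172 0.985 0.005] z [ 0.274 -0.043 -0.961]
rows 8 d [-0.457, 0.892, 0.269] w [-0.0336, 0.0021, -0.0063]
rows 16 d [-0.229, 0.445, 0.138] w [-0.0168, 0.001, -0.0031]
```

move_arm:
  steps:
    - {"claw":36,"delta_pos":[-0.46,0.89,0.27],"angular":[-0.0336,0.002,-0.0063]}
    - {"claw":36,"delta_pos":[-0.46,0.89,0.27],"angular":[-0.0336,0.002,-0.0063]}
    - {"claw":36,"delta_pos":[-0.46,0.89,0.27],"angular":[-0.0336,0.002,-0.0063]}
    - {"claw":36,"delta_pos":[-0.46,0.89,0.27],"angular":[-0.0336,0.002,-0.0063]}
    - {"claw":36,"delta_pos":[-0.46,0.89,0.27],"angular":[-0.0336,0.002,-0.0063]}
    - {"claw":36,"delta_pos":[-0.46,0.89,0.27],"angular":[-0.0336,0.002,-0.0063]}
    - {"claw":36,"delta_pos":[-0.46,0.89,0.27],"angular":[-0.0336,0.002,-0.0063]}
    - {"claw":36,"delta_pos":[-0.46,0.89,0.27],"angular":[-0.0336,0.002,-0.0063]}

```text
time_s: 1.48
tool_pos: [0.4936, 0.3478, 0.1964]
ee_rot: [0.208, 0.717, 0.64, 0.182]
ft_force: [0.7, 0.4, 0.8]
grip_width: 0.0362
```

```bash
cat >> h.py <<'E'
def g(fn,x0,y0,w,h,k,out):
    im=cv2.imread('pics/'+fn)[y0:y0+h,x0:x0+w]
    im=cv2.resize(im,None,fx=k,fy=k,interpolation=cv2.INTER_CUBIC)
    im=(255*(im/255.)**0.5).astype('uint8'); 
    for i in range(0,w,20): cv2.putText(im,str(x0+i),(int(i*k),8),0,.3,(0,0,255));cv2.line(im,(int(i*k),0),(int(i*k),4),(0,0,255))
    for i in range(0,h,20): cv2.putText(im,str(y0+i),(0,int(i*k)+4),0,.3,(0,0,255))
    cv2.imwrite('pics/'+out,im)
E
python3 - <<'E'
from h import *
st()
c=snap('wrist','w1.png'); save(c,'w1.pkl'); g('w1.png',0,0,560,420,1.4,'w1g.png')
E
```

```text
t 1.48 p [0.4936 0.3478 0.1964] F [0.7 0.4 0.8] M [ 0.04  0.3  -0.02] g 0.0362
x [ 0.116  0.993 -0.006] z [ 0.527 -0.066 -0.847]
```

View pics/w1g.png

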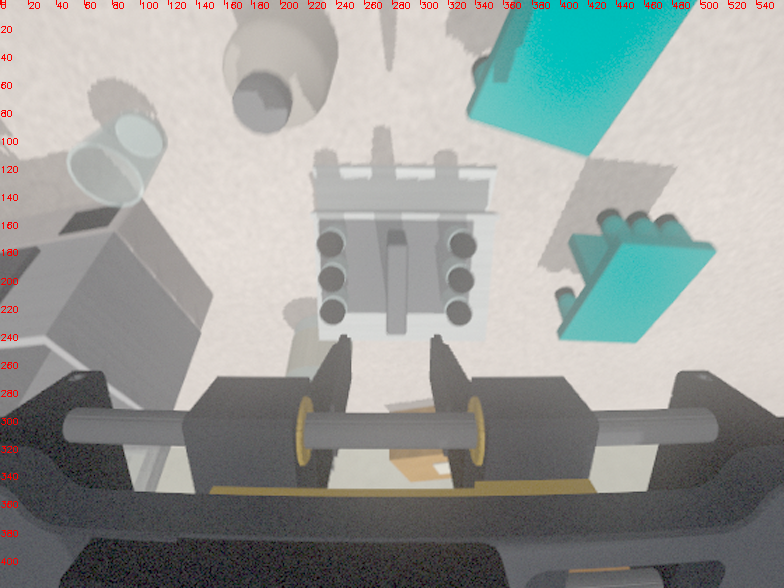

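```bash
cat >> h.py <<'E'
def onplane(c,u,v,p,n):
    o,d=ray(c,u,v); return o+d*(np.dot(p-o,n)/np.dot(d,n))
E
python3 - <<'E'
from h import *
c=load('w1.pkl'); im=c['img']; gray=im.max(2).astype(float)
blob=[]
yaw=-.12; Rt=toolR(yaw,.55).as_matrix(); zo=-Rt[:,2]; xo=np.cross(Rt[:,0],zo); yo=Rt[:,0]
base=np.array([.577,.344,.05])
hsv=im
ref=[(236,173),(236,199),(238,222),(330,174),(329,199),(328,223)]
P=[]
for u,v in ref:
    w=gray[v-11:v+12,u-11:u+12]; m=(w<30)
    ys,xs=np.nonzero(w<np.percentile(w,35)); 
    p=onplane(c,u,v,base+.05*zo,zo); P.append(p); print((u,v),w.min(),p.round(4))
P=np.array(P); print('mean',P.mean(0),'vs',base+.05*zo)
d=P[3:].mean(0)-P[:3].mean(0); print('ydir',d, np.linalg.norm(d),'yaw',np.arctan2(-d[0],d[1]))
for u,v in [(277,165),(290,165),(276,238),(291,238)]: print('plate',onplane(c,u,v,base+.078*zo,zo).round(4), )
t=load('top0.pkl')
E
```

```text
(236, 173) 53.0 [0.5231 0.3007 0.079 ]
(236, 199) 56.0 [0.5457 0.297  0.0931]
(238, 222) 54.0 [0.567  0.2956 0.1061]
(330, 174) 45.0 [0.5346 0.3936 0.0792]
(329, 199) 48.0 [0.5565 0.3914 0.0927]
(328, 223) 52.0 [0.5786 0.3892 0.1063]
mean [0.55091013 0.34457697 0.09272619] vs [0.55105358 0.3471286  0.09262623]
ydir [ 1.12551313e-02  9.36605647e-02 -2.33724216e-05] 0.09433440470411268 yaw -0.11959589091429323
plate [0.5029 0.3444 0.0964]
plate [0.5042 0.3559 0.0963]
plate [0.5623 0.3366 0.1331]
plate [0.5639 0.351  0.133 ]
```

Run:
```python
from h import *
Rt=toolR(-.12,.55); zo=-Rt.as_matrix()[:,2]; base=np.array([.576,.342,.049])
print(base+zo*.04); plan(base+zo*.04,Rt,8)
```

```text
[0.55524286 0.34450288 0.08310098]
rows 8 d [0.03, -0.051, 0.64] w [0.0016, 0.0005, 0.0008]
```

move_arm:
  steps:
    - {"claw":36,"delta_pos":[0.12,-0.2,0.3],"angular":[0.006,0.002,0.003]}
    - {"claw":36,"delta_pos":[0.12,-0.2,0.6],"angular":[0.006,0.002,0.003]}
    - {"claw":36,"delta_pos":[0,0,0.8],"angular":[0,0,0]}
    - {"claw":36,"delta_pos":[0,0,0.8],"angular":[0,0,0]}
    - {"claw":36,"delta_pos":[0,0,0.8],"angular":[0,0,0]}
    - {"claw":36,"delta_pos":[0,0,0.8],"angular":[0,0,0]}
    - {"claw":36,"delta_pos":[0,0,0.6],"angular":[0,0,0]}
    - {"claw":36,"delta_pos":[0,0,0.3],"angular":[0,0,0]}

```text
time_s: 2.2
tool_pos: [0.5523, 0.3483, 0.0769]
ee_rot: [0.199, 0.722, 0.638, 0.18]
ft_force: [-0.8, 0.1, -0.5]
grip_width: 0.036
```

Run:
```python
from h import *
st()
Rt=toolR(-.12,.55); zo=-Rt.as_matrix()[:,2]; base=np.array([.576,.342,.049])
plan(base+zo*.04,Rt,1)
c=snap('wrist','w2.png'); save(c,'w2.pkl'); g('w2.png',150,100,270,260,2.3,'w2g.png')
```

```text
t 2.2 p [0.5523 0.3483 0.0769] F [-0.8  0.1 -0.5] M [0.04 0.32 0.05] g 0.036
x [0.121 0.993 0.005] z [ 0.514 -0.058 -0.856]
rows 1 d [-0.134, 0.245, -0.144] w [-0.0065, -0.0036, -0.0041]
```

View pics/w2g.png

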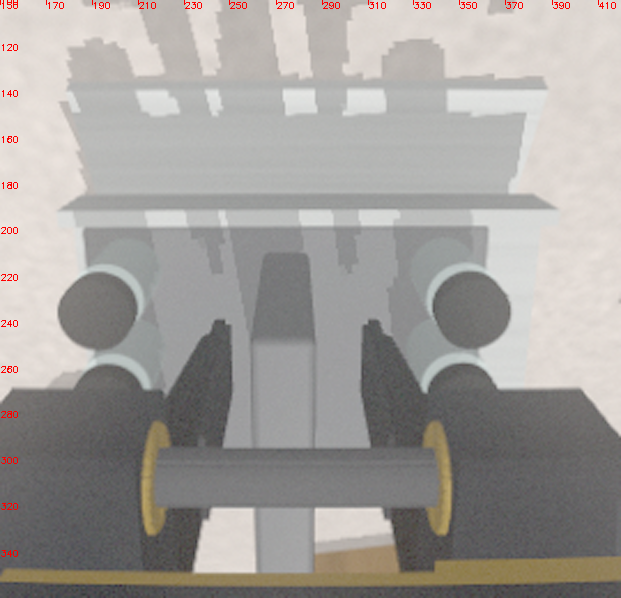

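move_arm:
  steps:
    - {"claw":36,"delta_pos":[-0.13,0.2,-0.1],"angular":[-0.0065,-0.0036,-0.004]}
    - {"claw":36,"delta_pos":[0,0,0],"angular":[0,0,0]}
    - {"claw":8,"delta_pos":[0,0,0],"angular":[0,0,0]}
    - {"claw":8,"delta_pos":[0,0,0],"angular":[0,0,0]}
    - {"claw":8,"delta_pos":[0,0,0],"angular":[0,0,0]}
    - {"claw":8,"delta_pos":[0,0,0],"angular":[0,0,0]}
    - {"claw":8,"delta_pos":[0,0,0],"angular":[0,0,0]}
    - {"claw":8,"delta_pos":[0,0,0],"angular":[0,0,0]}

```text
time_s: 2.92
tool_pos: [0.5533, 0.3457, 0.0836]
ee_rot: [0.203, 0.72, 0.639, 0.181]
ft_force: [2.8, -0.1, -4.0]
grip_width: 0.0137
```

Run:
```python
from h import *
st()
```

```text
t 2.92 p [0.5533 0.3457 0.0836] F [ 2.8 -0.1 -4. ] M [ 0.12  0.31 -0.1 ] g 0.0137
x [0.119 0.993 0.001] z [ 0.52  -0.062 -0.852]
```

move_arm:
  steps:
    - {"claw":8,"delta_pos":[0,0,-0.3],"angular":[0,0,0]}
    - {"claw":8,"delta_pos":[0,0,-0.6],"angular":[0,0,0]}
    - {"claw":8,"delta_pos":[0,0,-0.9],"angular":[0,0,0]}
    - {"claw":8,"delta_pos":[0,0,-0.9],"angular":[0,0,0]}
    - {"claw":8,"delta_pos":[0,0,-0.9],"angular":[0,0,0]}
    - {"claw":8,"delta_pos":[0,0,-0.9],"angular":[0,0,0]}
    - {"claw":8,"delta_pos":[0,0,-0.9],"angular":[0,0,0]}
    - {"claw":8,"delta_pos":[0,0,-0.9],"angular":[0,0,0]}

```text
time_s: 3.58
tool_pos: [0.4667, 0.3528, 0.2153]
ee_rot: [0.201, 0.722, 0.639, 0.173]
ft_force: [-0.1, -0.4, -4.6]
grip_width: 0.014
```

Run:
```python
from h import *
st()
plan([.50,.20,.36],toolR(.065,0),None)
plan([.50,.20,.36],toolR(.065,0),8)
c=snap('wrist','w3.png'); save(c,'w3.pkl'); g('w3.png',0,0,560,420,1.4,'w3g.png')
```

```text
t 3.58 p [0.4667 0.3528 0.2153] F [-0.1 -0.4 -4.6] M [0.09 0.72 0.01] g 0.014
x [ 0.123  0.992 -0.008] z [ 0.506 -0.07  -0.859]
rows 7 d [-0.883, 0.468, -0.717] w [0.0763, 0.0084, -0.0259]
rows 8 d [-0.773, 0.406, -0.63] w [0.0668, 0.0073, -0.0227]
```

View pics/w3g.png

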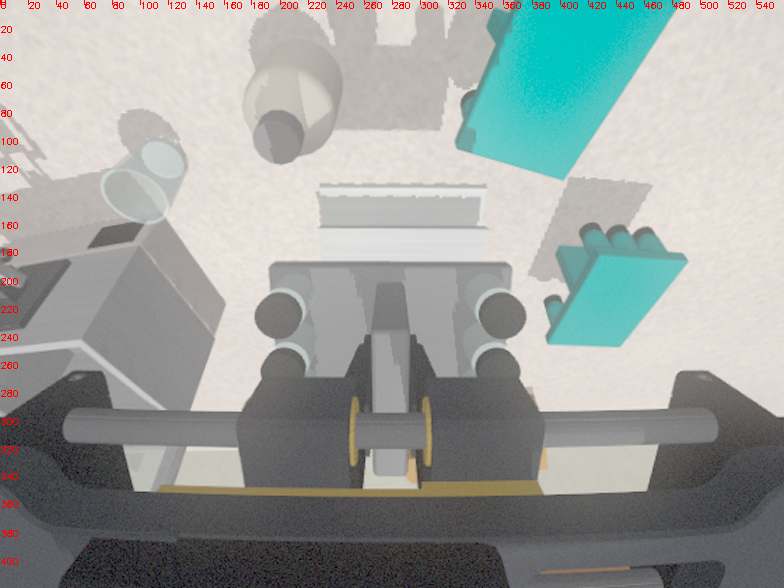

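move_arm:
  steps:
    - {"claw":8,"delta_pos":[-0.77,0.4,-0.63],"angular":[0.067,0.0073,-0.0227]}
    - {"claw":8,"delta_pos":[-0.77,0.4,-0.63],"angular":[0.067,0.0073,-0.0227]}
    - {"claw":8,"delta_pos":[-0.77,0.4,-0.63],"angular":[0.067,0.0073,-0.0227]}
    - {"claw":8,"delta_pos":[-0.77,0.4,-0.63],"angular":[0.067,0.0073,-0.0227]}
    - {"claw":8,"delta_pos":[-0.77,0.4,-0.63],"angular":[0.067,0.0073,-0.0227]}
    - {"claw":8,"delta_pos":[-0.77,0.4,-0.63],"angular":[0.067,0.0073,-0.0227]}
    - {"claw":8,"delta_pos":[-0.77,0.4,-0.63],"angular":[0.067,0.0073,-0.0227]}
    - {"claw":8,"delta_pos":[-0.77,0.4,-0.63],"angular":[0.067,0.0073,-0.0227]}

```text
time_s: 4.3
tool_pos: [0.4894, 0.2054, 0.3563]
ee_rot: [-0.002, 0.68, 0.733, 0.001]
ft_force: [0.6, 0.4, -5.2]
grip_width: 0.0141
```

Run:
```python
from h import *
st()
c=snap('wrist','w4.png'); save(c,'w4.pkl'); g('w4.png',0,0,560,420,1.4,'w4g.png')
c=snap('top','t4.png'); save(c,'t4.pkl'); g('t4.png',180,100,220,200,3,'t4g.png')
```

```text
t 4.3 p [0.4894 0.2054 0.3563] F [ 0.6  0.4 -5.2] M [ 0.02 -0.15 -0.02] g 0.0141
x [-0.074  0.997  0.004] z [-0.003  0.004 -1.   ]
```

View pics/w4g.png

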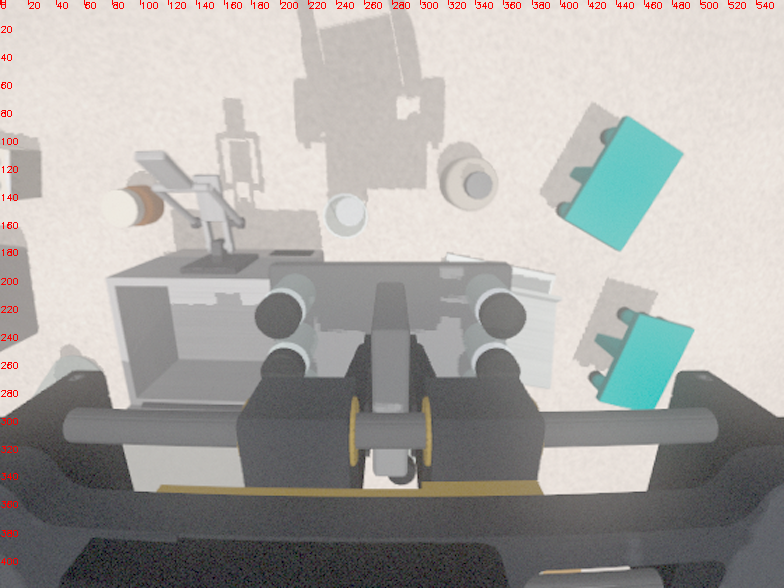

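View pics/t4g.png

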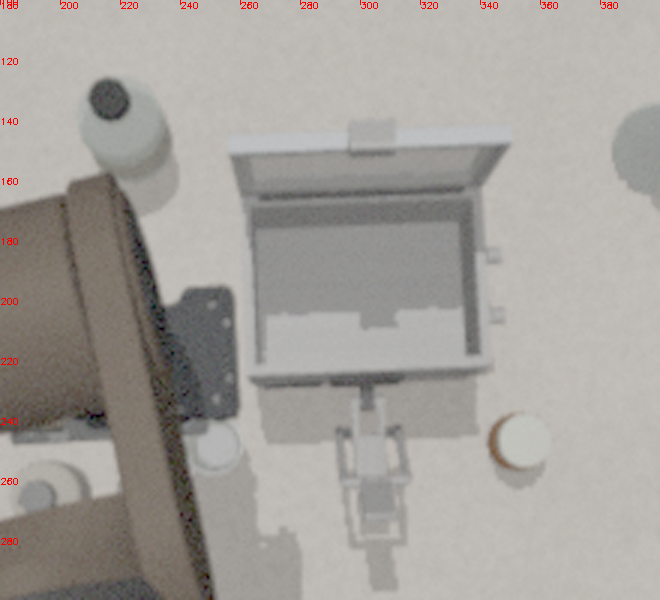

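Run:
```python
from h import *
c=load('w4.pkl'); t=load('t4.pkl')
for n,u,v in [('FR',76.5,198.5),('FRin',83.5,203.5),('BRin',98,288),('fmid',193,188)]: print('w',n,onz(c,u,v,.155).round(4))
for n,u,v in [('FL',263.7,225.3),('FR',343.7,222.3),('FLin',266,220.5),('FRin',340,218.5)]: print('t',n,onz(t,u,v,.155).round(4))
def ch(x,y,z,C,yaw): return np.array([C[0]+x*np.cos(yaw)-y*np.sin(yaw),C[1]+x*np.sin(yaw)+y*np.cos(yaw),z])
C=(.585,.0318);yaw=.065
for cc,f in ((t,'t4.png'),(c,'w4.png'),(load('side0.pkl'),'side0.png')):
    im=cv2.imread('pics/'+f); im=(255*(im/255.)**.5).astype('uint8'); im=cv2.resize(im,None,fx=1.4,fy=1.4)
    for z,X,Y in ((.155,.07,.095),(.155,.062,.087),(.06,.062,.087)):
        q=proj(cc,[ch(a*X,b*Y,z,C,yaw) for a,b in ((-1,-1),(-1,1),(1,1),(1,-1))]); cv2.polylines(im,[(q*1.4).astype(int)],True,(0,0,255))
    cv2.imwrite('pics/o_'+f,im)
```

```text
w FR [ 0.5235 -0.066   0.155 ]
w FRin [ 0.5299 -0.0567  0.155 ]
w BRin [ 0.6607 -0.0515  0.155 ]
w fmid [0.498  0.0944 0.155 ]
t FL [0.5107 0.118  0.155 ]
t FR [ 0.5206 -0.0668  0.155 ]
t FLin [0.5219 0.1129 0.155 ]
t FRin [ 0.5293 -0.0583  0.155 ]
```

View pics/o_t4.png

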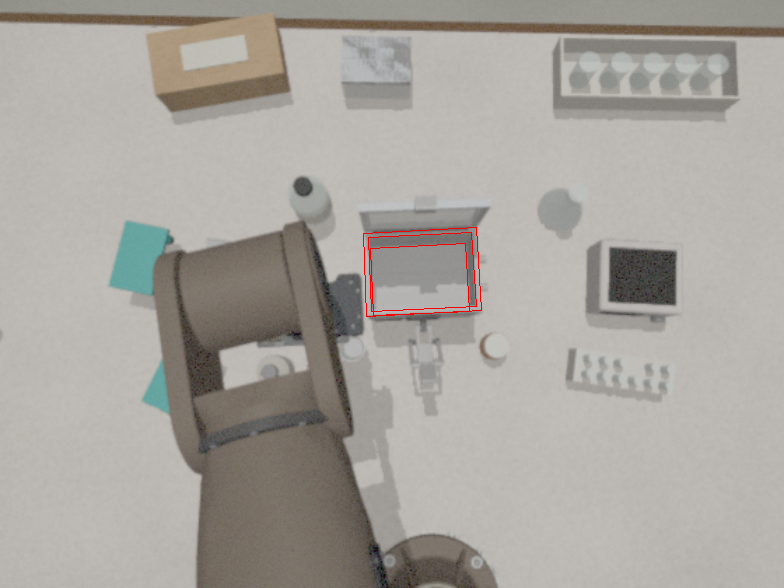

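View pics/o_w4.png

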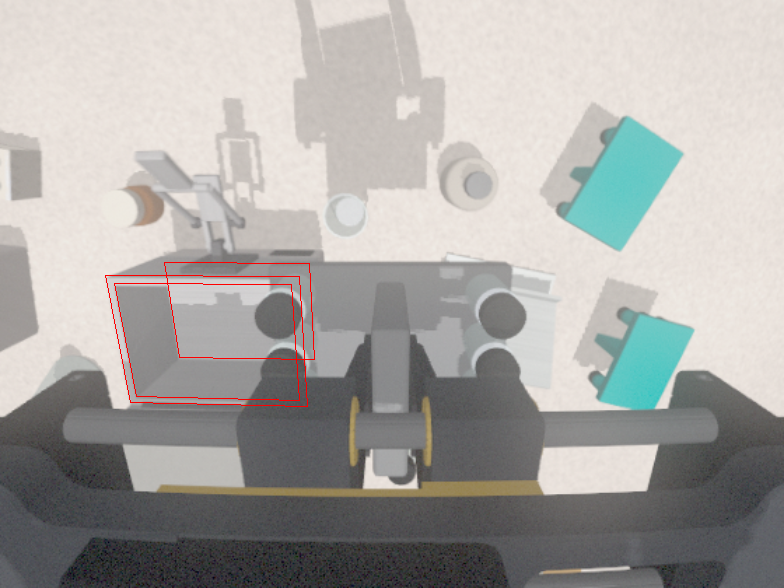

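Run:
```python
from h import *
plan([.5795,.0306,.29],toolR(.05,0),8)
```

```text
rows 8 d [-0.892, 0.381, 0.333] w [0.0002, -0.0004, 0.0024]
```

move_arm:
  steps:
    - {"claw":8,"delta_pos":[-0.89,0.38,0.1],"angular":[0,0,0.0024]}
    - {"claw":8,"delta_pos":[-0.89,0.38,0.1],"angular":[0,0,0.0024]}
    - {"claw":8,"delta_pos":[-0.89,0.38,0.1],"angular":[0,0,0.0024]}
    - {"claw":8,"delta_pos":[-0.89,0.38,0.2],"angular":[0,0,0.0024]}
    - {"claw":8,"delta_pos":[-0.89,0.38,0.3],"angular":[0,0,0.0024]}
    - {"claw":8,"delta_pos":[-0.89,0.38,0.5],"angular":[0,0,0.0024]}
    - {"claw":8,"delta_pos":[-0.89,0.38,0.6],"angular":[0,0,0.0024]}
    - {"claw":8,"delta_pos":[-0.89,0.38,0.5],"angular":[0,0,0.0024]}

```text
time_s: 5.07
tool_pos: [0.5799, 0.0265, 0.2888]
ee_rot: [0.001, 0.69, 0.724, 0.0]
ft_force: [0.3, 0.9, -4.7]
grip_width: 0.0142
```

Run:
```python
from h import *
st()
plan([.5795,.0306,.20],toolR(.05,0),8)
c=snap('wrist','w5.png'); save(c,'w5.pkl'); g('w5.png',0,0,560,420,1.4,'w5g.png')
c=snap('side','s5.png'); save(c,'s5.pkl'); g('s5.png',180,50,220,220,2.7,'s5g.png')
```

```text
t 5.07 p [0.5799 0.0265 0.2888] F [ 0.3  0.9 -4.7] M [ 0.06 -0.02 -0.04] g 0.0142
x [-0.048  0.999 -0.002] z [ 0.002 -0.001 -1.   ]
rows 8 d [0.021, -0.001, 0.444] w [0.0002, 0.0002, -0.0002]
```

View pics/w5g.png

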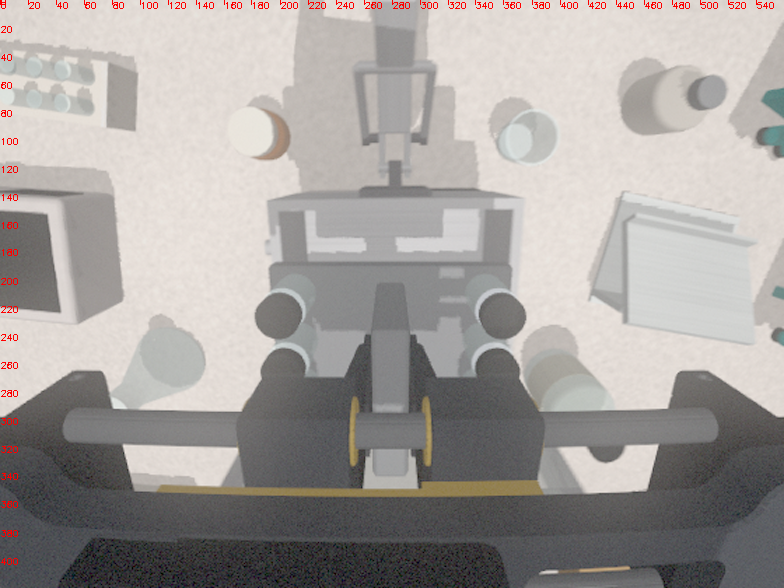

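View pics/s5g.png

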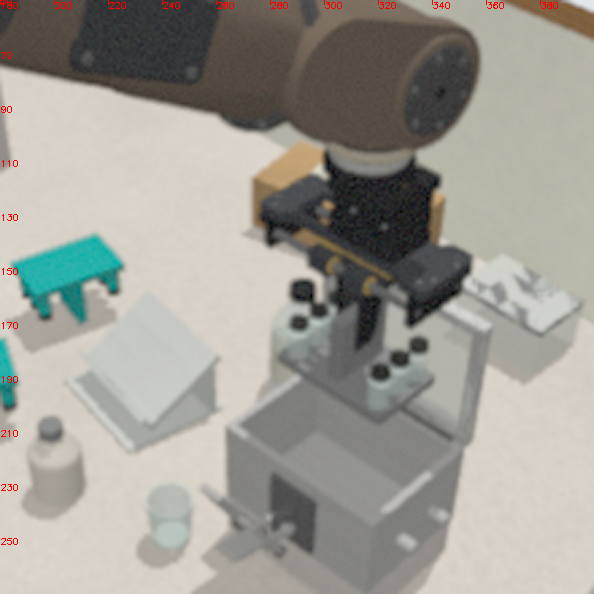

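move_arm:
  steps:
    - {"claw":8,"delta_pos":[0.09,-0.06,0.4],"angular":[0,0,0]}
    - {"claw":8,"delta_pos":[0.08,-0.06,0.8],"angular":[0,0,0]}
    - {"claw":8,"delta_pos":[0,0,0.9],"angular":[0,0,0]}
    - {"claw":8,"delta_pos":[0,0,0.9],"angular":[0,0,0]}
    - {"claw":8,"delta_pos":[0,0,0.9],"angular":[0,0,0]}
    - {"claw":8,"delta_pos":[0,0,0.9],"angular":[0,0,0]}
    - {"claw":8,"delta_pos":[0,0,0.8],"angular":[0,0,0]}
    - {"claw":8,"delta_pos":[0,0,0.4],"angular":[0,0,0]}

```text
time_s: 5.83
tool_pos: [0.5739, 0.0332, 0.1294]
ee_rot: [0.002, 0.692, 0.722, -0.002]
ft_force: [-0.0, -0.2, -3.9]
grip_width: 0.0138
```

Run:
```python
from h import *
st()
c=snap('wrist','w6.png'); save(c,'w6.pkl'); g('w6.png',0,0,560,420,1.4,'w6g.png')
```

```text
t 5.83 p [0.5739 0.0332 0.1294] F [-0.  -0.2 -3.9] M [0.06 0.05 0.02] g 0.0138
x [-0.044  0.999 -0.005] z [ 0.001 -0.005 -1.   ]
```

View pics/w6g.png

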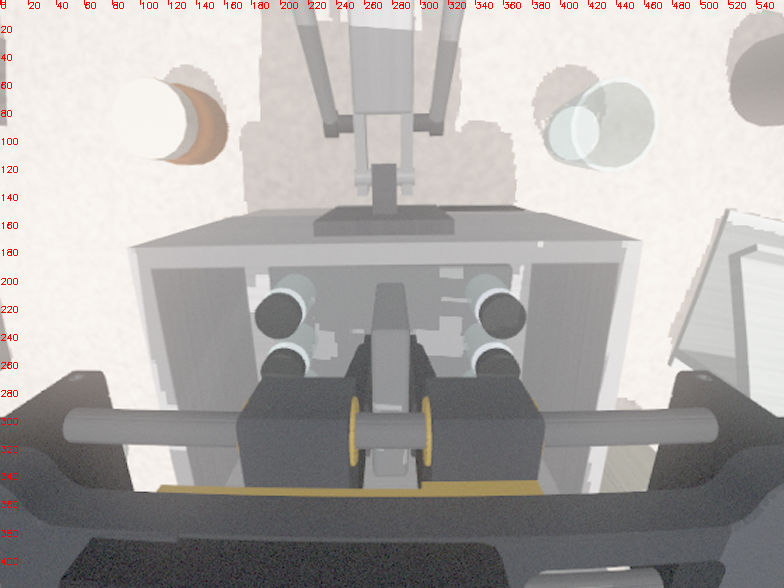

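move_arm:
  steps:
    - {"claw":8,"delta_pos":[-0.04,0.1,0.05],"angular":[0,0.003,0]}
    - {"claw":8,"delta_pos":[-0.04,0.1,0.15],"angular":[0,0.002,0]}
    - {"claw":8,"delta_pos":[0,0,0.2],"angular":[0,0,0]}
    - {"claw":8,"delta_pos":[0,0,0.2],"angular":[0,0,0]}
    - {"claw":8,"delta_pos":[0,0,0.15],"angular":[0,0,0]}
    - {"claw":8,"delta_pos":[0,0,0.1],"angular":[0,0,0]}
    - {"claw":8,"delta_pos":[0,0,0.06],"angular":[0,0,0]}
    - {"claw":8,"delta_pos":[0,0,0.0],"angular":[0,0,0]}

```text
time_s: 6.55
tool_pos: [0.5794, 0.0332, 0.1052]
ee_rot: [0.001, 0.691, 0.723, 0.001]
ft_force: [0.6, -0.1, -5.4]
grip_width: 0.0139
```

Run:
```python
from h import *
st()
```

```text
t 6.55 p [0.5794 0.0332 0.1052] F [ 0.6 -0.1 -5.4] M [0.02 0.03 0.06] g 0.0139
x [-0.045  0.999 -0.   ] z [ 0.002 -0.    -1.   ]
```

move_arm:
  steps:
    - {"claw":8,"delta_pos":[0,0,0.04],"angular":[0,0,0]}
    - {"claw":8,"delta_pos":[0,0,0.04],"angular":[0,0,0]}
    - {"claw":8,"delta_pos":[0,0,0.04],"angular":[0,0,0]}
    - {"claw":8,"delta_pos":[0,0,0.03],"angular":[0,0,0]}
    - {"claw":8,"delta_pos":[0,0,0.03],"angular":[0,0,0]}
    - {"claw":8,"delta_pos":[0,0,0.0],"angular":[0,0,0]}
    - {"claw":8,"delta_pos":[0,0,0.0],"angular":[0,0,0]}
    - {"claw":8,"delta_pos":[0,0,0.0],"angular":[0,0,0]}

```text
time_s: 7.22
tool_pos: [0.5798, 0.0331, 0.1013]
ee_rot: [0.001, 0.691, 0.723, 0.001]
ft_force: [-0.4, 1.0, -4.9]
grip_width: 0.0142
```

Run:
```python
from h import *
st()
```

```text
t 7.22 p [0.5798 0.0331 0.1013] F [-0.4  1.  -4.9] M [-0.01  0.02  0.04] g 0.0142
x [-0.044  0.999 -0.001] z [ 0.004 -0.    -1.   ]
```

move_arm:
  steps:
    - {"claw":8,"delta_pos":[0,0,0.03],"angular":[0,0,0]}
    - {"claw":8,"delta_pos":[0,0,0.03],"angular":[0,0,0]}
    - {"claw":8,"delta_pos":[0,0,0.03],"angular":[0,0,0]}
    - {"claw":8,"delta_pos":[0,0,0.0],"angular":[0,0,0]}
    - {"claw":8,"delta_pos":[0,0,0.0],"angular":[0,0,0]}
    - {"claw":8,"delta_pos":[0,0,0.0],"angular":[0,0,0]}
    - {"claw":8,"delta_pos":[0,0,0.0],"angular":[0,0,0]}
    - {"claw":8,"delta_pos":[0,0,0.0],"angular":[0,0,0]}

```text
time_s: 7.88
tool_pos: [0.5802, 0.033, 0.1012]
ee_rot: [0.002, 0.691, 0.723, 0.002]
ft_force: [-0.4, -0.4, -1.1]
grip_width: 0.0143
```

Run:
```python
from h import *
st()
```

```text
t 7.88 p [0.5802 0.033  0.1012] F [-0.4 -0.4 -1.1] M [0.11 0.31 0.04] g 0.0143
x [-0.044  0.999 -0.001] z [ 0.005 -0.001 -1.   ]
```

move_arm:
  steps:
    - {"claw":8,"delta_pos":[0,0,0.02],"angular":[0,0,0]}
    - {"claw":20,"delta_pos":[0,0,0],"angular":[0,0,0]}
    - {"claw":34,"delta_pos":[0,0,0],"angular":[0,0,0]}
    - {"claw":34,"delta_pos":[0,0,0.0],"angular":[0,0,0]}
    - {"claw":34,"delta_pos":[0,0,0.0],"angular":[0,0,0]}
    - {"claw":34,"delta_pos":[0,0,-0.2],"angular":[0,0,0]}
    - {"claw":34,"delta_pos":[0,0,-0.5],"angular":[0,0,0]}
    - {"claw":34,"delta_pos":[0,0,-0.8],"angular":[0,0,0]}

```text
time_s: 8.55
tool_pos: [0.5796, 0.033, 0.1377]
ee_rot: [0.001, 0.691, 0.723, 0.001]
ft_force: [-0.5, 0.3, -1.2]
grip_width: 0.0336
```

Run:
```python
from h import *
st()
```

```text
t 8.55 p [0.5796 0.033  0.1377] F [-0.5  0.3 -1.2] M [ 0.07 -0.02 -0.  ] g 0.0336
x [-0.044  0.999 -0.   ] z [ 0.003 -0.    -1.   ]
```

move_arm:
  steps:
    - {"claw":34,"delta_pos":[0,0,-0.95],"angular":[0,0,0]}
    - {"claw":34,"delta_pos":[0,0,-0.95],"angular":[0,0,0]}
    - {"claw":34,"delta_pos":[0,0,-0.95],"angular":[0,0,0]}
    - {"claw":34,"delta_pos":[0,0,-0.95],"angular":[0,0,0]}
    - {"claw":34,"delta_pos":[0,0,-0.95],"angular":[0,0,0]}
    - {"claw":20,"delta_pos":[0,0,-0.95],"angular":[0,0,0]}
    - {"claw":8,"delta_pos":[0,0,-0.95],"angular":[0,0,0]}
    - {"claw":0,"delta_pos":[0,0,-0.95],"angular":[0,0,0]}

```text
time_s: 9.22
tool_pos: [0.5771, 0.0333, 0.3387]
ee_rot: [0.001, 0.691, 0.723, 0.0]
ft_force: [-0.0, 0.3, 0.1]
grip_width: 0.0193
```

Run:
```python
from h import *
st()
c=snap('wrist','w7.png'); save(c,'w7.pkl'); g('w7.png',0,0,560,420,1.4,'w7g.png')
c=snap('side','s7.png'); save(c,'s7.pkl'); g('s7.png',180,50,220,220,2.7,'s7g.png')
```

```text
t 9.22 p [0.5771 0.0333 0.3387] F [-0.   0.3  0.1] M [-0.01 -0.02 -0.01] g 0.0193
x [-0.044  0.999 -0.   ] z [ 0.001 -0.    -1.   ]
```

View pics/w7g.png

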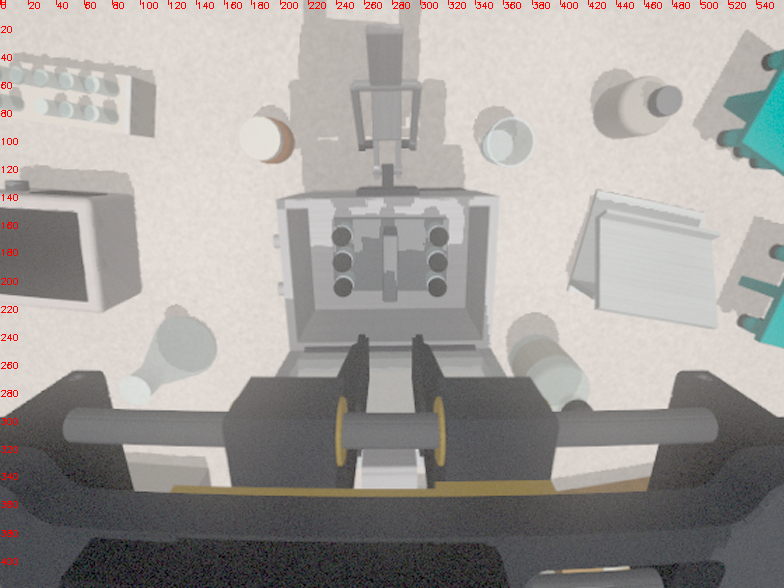

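View pics/s7g.png

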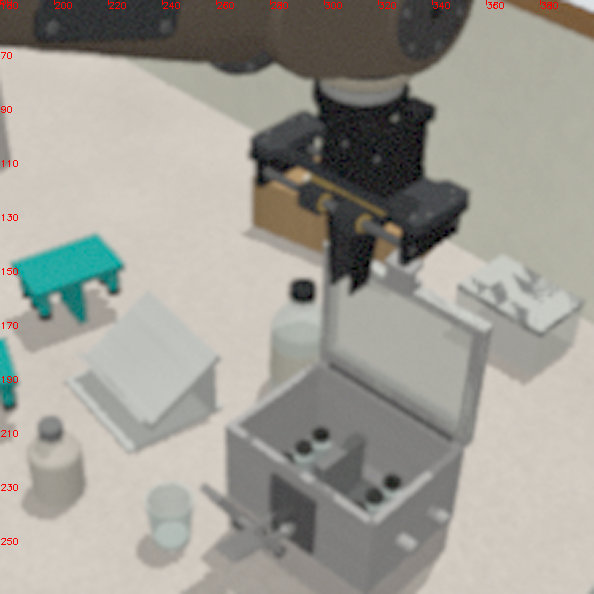

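Run:
```python
from h import *
c=load('w7.pkl')
Q={}
for n,u,v in [('FR',197.9,141.4),('FL',355.7,140),('BR',207,248.6),('BL',347.9,247)]: Q[n]=onz(c,u,v,.155); print(n,Q[n].round(4))
print(np.linalg.norm(Q['FR']-Q['FL']),np.linalg.norm(Q['BR']-Q['BL']),(Q['FR']+Q['FL'])/2)
g('w7.png',220,0,110,130,5,'w7z.png'); g('s7.png',240,190,80,80,7,'s7z.png')
g('w7.png',160,120,240,180,3,'w7r.png')
```

```text
FR [ 0.5219 -0.0659  0.155 ]
FL [0.5119 0.1217 0.155 ]
BR [ 0.6607 -0.0585  0.155 ]
BL [0.65   0.1279 0.155 ]
0.18781676842957307 0.18671442867599394 [0.51686238 0.02788271 0.155     ]
```

View pics/w7z.png

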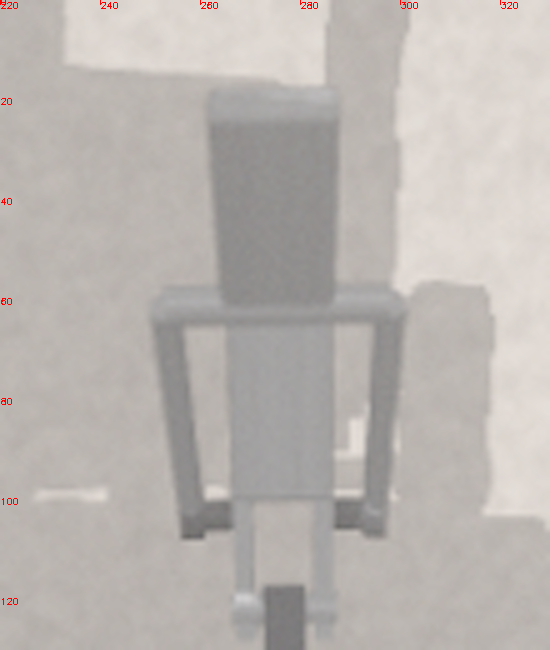

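View pics/s7z.png

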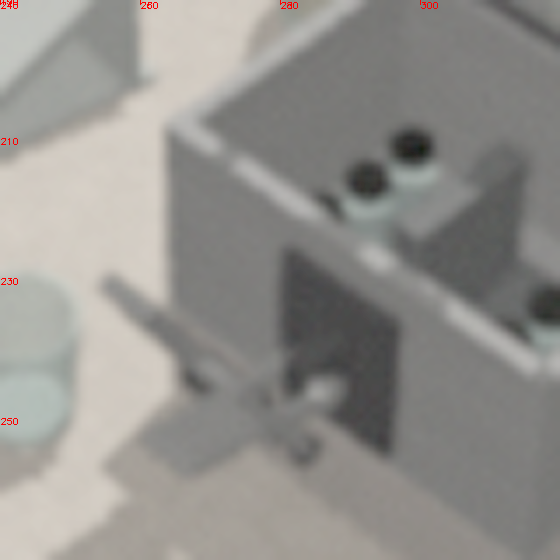

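View pics/w7r.png

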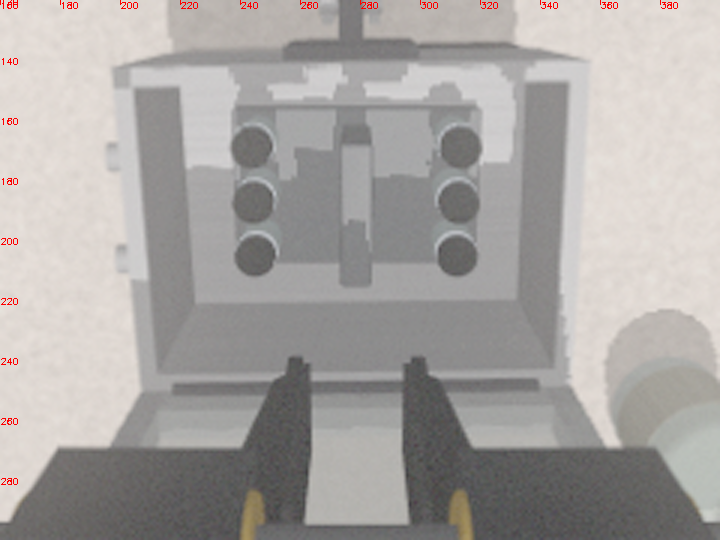

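move_arm:
  steps:
    - {"claw":0,"delta_pos":[0,0,-1],"angular":[0,0,0]}
    - {"claw":0,"delta_pos":[0,0,-1],"angular":[0,0,0]}
    - {"claw":0,"delta_pos":[0,0,-1],"angular":[0,0,0]}
    - {"claw":0,"delta_pos":[0,1,0],"angular":[0,0,0]}
    - {"claw":0,"delta_pos":[0,1,0],"angular":[0,0,0]}
    - {"claw":0,"delta_pos":[0,1,0],"angular":[0,0,0]}
    - {"claw":0,"delta_pos":[0,1,0],"angular":[0,0,0]}
    - {"claw":0,"delta_pos":[0,1,0],"angular":[0,0,0]}

```text
time_s: 9.98
tool_pos: [0.7018, 0.0393, 0.4229]
ee_rot: [0.004, 0.691, 0.723, 0.003]
ft_force: [-0.4, 0.1, 1.1]
grip_width: 0.0005
```

Run:
```python
from h import *
st()
c=snap('side','s8.png'); save(c,'s8.pkl'); g('s8.png',200,20,220,220,2.7,'s8g.png')
c=snap('wrist','w8.png'); save(c,'w8.pkl'); g('w8.png',0,0,560,420,1.4,'w8g.png')
```

```text
t 9.98 p [0.7018 0.0393 0.4229] F [-0.4  0.1  1.1] M [-0.02 -0.02 -0.03] g 0.0005
x [-0.044  0.999 -0.001] z [ 0.01  -0.001 -1.   ]
```

View pics/s8g.png

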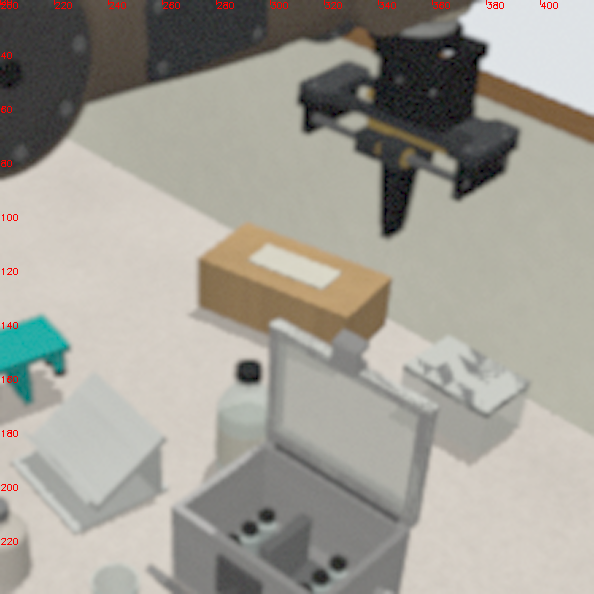

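View pics/w8g.png

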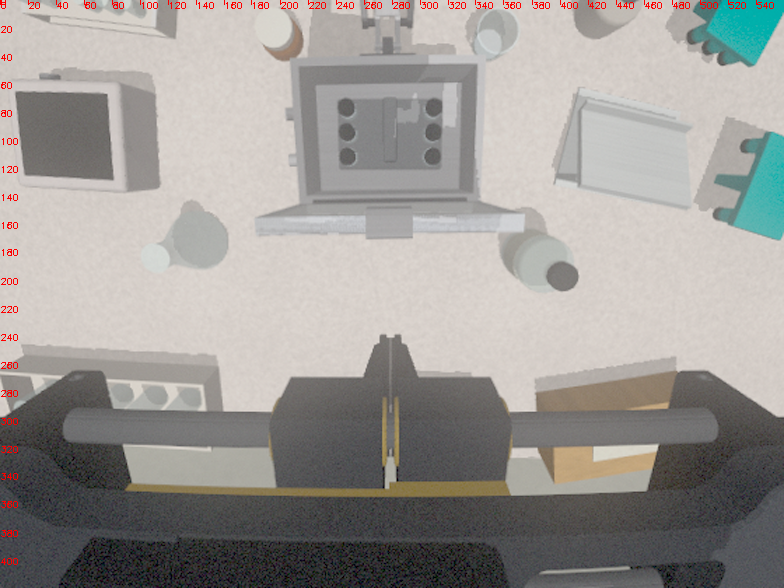

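Run:
```python
from h import *
c=load('w8.pkl')
for u,v in [(183,155),(183.6,168),(373,152),(373.6,164),(262,170),(294,170)]: print(onz(c,u,v,.303 if v<169 else .32).round(4))
```

```text
[ 0.6591 -0.0572  0.303 ]
[ 0.6719 -0.0572  0.303 ]
[0.6478 0.1286 0.303 ]
[0.6595 0.1307 0.303 ]
[0.6678 0.0216 0.32  ]
[0.6664 0.0514 0.32  ]
```

move_arm:
  steps:
    - {"claw":0,"delta_pos":[0,0,0.8],"angular":[0.01,0,0]}
    - {"claw":0,"delta_pos":[0,0,0.9],"angular":[0,0,0]}
    - {"claw":0,"delta_pos":[0,0,0.9],"angular":[0,0,0]}
    - {"claw":0,"delta_pos":[0,0,0.9],"angular":[0,0,0]}
    - {"claw":0,"delta_pos":[0,0,0.9],"angular":[0,0,0]}
    - {"claw":0,"delta_pos":[0,0,0.9],"angular":[0,0,0]}
    - {"claw":0,"delta_pos":[0,-0.3,0.5],"angular":[0,0,0]}
    - {"claw":0,"delta_pos":[0,-0.4,0],"angular":[0,0,0]}

```text
time_s: 10.75
tool_pos: [0.6813, 0.0383, 0.2652]
ee_rot: [-0.002, 0.691, 0.723, -0.003]
ft_force: [-0.2, -0.0, 0.7]
grip_width: 0.0004
```

Run:
```python
from h import *
st()
s=state(); p0=np.array(s['tool_pos']); R0=Rq(s['ee_rot'])
h=np.array([.6565,.0351]); ax=np.array([np.cos(.051),np.sin(.051)])
r=.115
prev=p0
for th in np.arange(1.5,-.01,-.1):
    X=-r*np.cos(th)+.012*np.sin(th)+.010; Z=.155+r*np.sin(th)+.012*np.cos(th)
    p=np.array([*(h+ax*X),Z]); d=toolR(.051).inv().apply(p-prev)/.025; print(round(th,2),p.round(4),d.round(2)); prev=p
```

```text
t 10.75 p [0.6813 0.0383 0.2652] F [-0.2 -0.   0.7] M [-0.01 -0.    0.04] g 0.0004
x [-0.045  0.999 -0.001] z [-0.008 -0.001 -1.   ]
1.5 [0.6703 0.0358 0.2706] [-0.08 -0.45 -0.22]
1.4 [0.6588 0.0352 0.2704] [ 0.   -0.46  0.01]
1.3 [0.6473 0.0346 0.269 ] [-0.   -0.46  0.05]
1.2 [0.636  0.0341 0.2665] [-0.   -0.45  0.1 ]
1.1 [0.6251 0.0335 0.2629] [ 0.   -0.44  0.14]
1.0 [0.6145 0.033  0.2583] [-0.   -0.42  0.19]
0.9 [0.6045 0.0324 0.2525] [-0.   -0.4   0.23]
0.8 [0.5951 0.032  0.2459] [-0.   -0.38  0.27]
0.7 [0.5864 0.0315 0.2383] [-0.   -0.35  0.3 ]
0.6 [0.5785 0.0311 0.2298] [-0.   -0.32  0.34]
0.5 [0.5714 0.0308 0.2207] [-0.   -0.28  0.37]
0.4 [0.5654 0.0304 0.2108] [-0.   -0.24  0.39]
0.3 [0.5603 0.0302 0.2004] [ 0.   -0.2   0.42]
0.2 [0.5563 0.03   0.1896] [-0.   -0.16  0.43]
0.1 [0.5534 0.0298 0.1784] [ 0.   -0.12  0.45]
-0.0 [0.5516 0.0297 0.167 ] [-0.   -0.07  0.46]
```

move_arm:
  steps:
    - {"claw":0,"delta_pos":[-0.04,-0.45,-0.1],"angular":[-0.004,0,0]}
    - {"claw":0,"delta_pos":[-0.04,-0.46,-0.1],"angular":[-0.004,0,0]}
    - {"claw":0,"delta_pos":[0,-0.46,0.05],"angular":[0,0,0]}
    - {"claw":0,"delta_pos":[0,-0.46,0.1],"angular":[0,0,0]}
    - {"claw":0,"delta_pos":[0,-0.45,0.14],"angular":[0,0,0]}
    - {"claw":0,"delta_pos":[0,-0.43,0.19],"angular":[0,0,0]}
    - {"claw":0,"delta_pos":[0,-0.41,0.23],"angular":[0,0,0]}
    - {"claw":0,"delta_pos":[0,-0.39,0.27],"angular":[0,0,0]}

```text
time_s: 11.42
tool_pos: [0.5895, 0.0325, 0.2431]
ee_rot: [0.005, 0.691, 0.723, 0.005]
ft_force: [3.8, 0.7, -0.1]
grip_width: 0.0005
```

Run:
```python
from h import *
st()
c=snap('side','s9.png'); save(c,'s9.pkl'); g('s9.png',200,20,220,220,2.7,'s9g.png')
```

```text
t 11.42 p [0.5895 0.0325 0.2431] F [ 3.8  0.7 -0.1] M [ 0.08 -0.7  -0.  ] g 0.0005
x [-0.044  0.999 -0.001] z [ 0.013 -0.    -1.   ]
```

View pics/s9g.png

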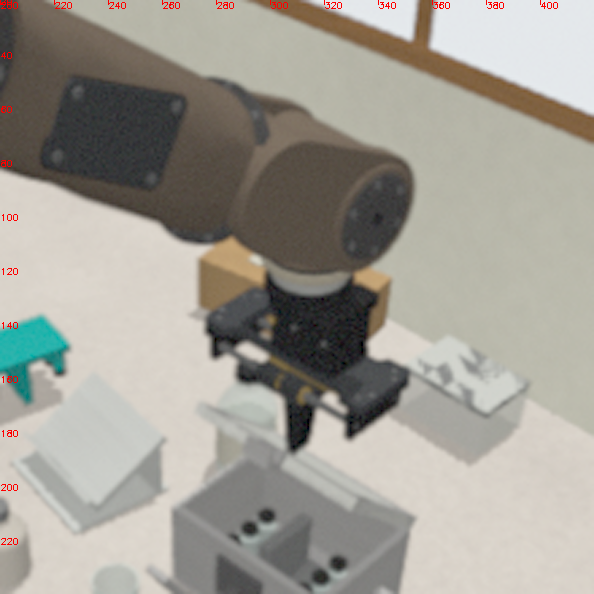

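move_arm:
  steps:
    - {"claw":0,"delta_pos":[0,-0.33,0.34],"angular":[0.005,0,0]}
    - {"claw":0,"delta_pos":[0,-0.29,0.36],"angular":[0.005,0,0]}
    - {"claw":0,"delta_pos":[0,-0.25,0.38],"angular":[0.003,0,0]}
    - {"claw":0,"delta_pos":[0,-0.2,0.4],"angular":[0,0,0]}
    - {"claw":0,"delta_pos":[0,-0.17,0.42],"angular":[0,0,0]}
    - {"claw":0,"delta_pos":[0,-0.12,0.42],"angular":[0,0,0]}
    - {"claw":0,"delta_pos":[0,-0.08,0.3],"angular":[0,0,0]}
    - {"claw":0,"delta_pos":[0,-0.05,0.2],"angular":[0,0,0]}

```text
time_s: 12.13
tool_pos: [0.5482, 0.0306, 0.1705]
ee_rot: [0.002, 0.691, 0.723, 0.001]
ft_force: [1.6, 0.1, 1.4]
grip_width: 0.0004
```

Run:
```python
from h import *
st()
```

```text
t 12.13 p [0.5482 0.0306 0.1705] F [1.6 0.1 1.4] M [ 0.05 -0.24 -0.  ] g 0.0004
x [-0.044  0.999 -0.001] z [ 0.004 -0.001 -1.   ]
```

move_arm:
  steps:
    - {"claw":0,"delta_pos":[0,0,0.12],"angular":[0,0,0]}
    - {"claw":0,"delta_pos":[0,0,0.12],"angular":[0,0,0]}
    - {"claw":0,"delta_pos":[0,0,0.1],"angular":[0,0,0]}
    - {"claw":0,"delta_pos":[0,0,0.1],"angular":[0,0,0]}
    - {"claw":0,"delta_pos":[0,0,0.1],"angular":[0,0,0]}
    - {"claw":0,"delta_pos":[0,0,0.1],"angular":[0,0,0]}
    - {"claw":0,"delta_pos":[0,0,0],"angular":[0,0,0]}
    - {"claw":0,"delta_pos":[0,0,0],"angular":[0,0,0]}

```text
time_s: 12.8
tool_pos: [0.5477, 0.0307, 0.1687]
ee_rot: [0.005, 0.691, 0.723, 0.003]
ft_force: [0.4, -0.8, 0.0]
grip_width: 0.0004
```

Run:
```python
from h import *
st()
```

```text
t 12.8 p [0.5477 0.0307 0.1687] F [ 0.4 -0.8  0. ] M [0.08 0.01 0.  ] g 0.0004
x [-0.046  0.999 -0.003] z [ 0.012 -0.003 -1.   ]
```

move_arm:
  steps:
    - {"claw":0,"delta_pos":[0,0,0.1],"angular":[0.006,0,0]}
    - {"claw":0,"delta_pos":[0,0,0.15],"angular":[0.006,0,0]}
    - {"claw":0,"delta_pos":[0,0,0.2],"angular":[0,0,0]}
    - {"claw":0,"delta_pos":[0,0,0.2],"angular":[0,0,0]}
    - {"claw":0,"delta_pos":[0,0,0.2],"angular":[0,0,0]}
    - {"claw":0,"delta_pos":[0,0,0.25],"angular":[0,0,0]}
    - {"claw":0,"delta_pos":[0,0,0.25],"angular":[0,0,0]}
    - {"claw":0,"delta_pos":[0,0,0.25],"angular":[0,0,0]}

```text
time_s: 13.47
tool_pos: [0.5481, 0.0307, 0.1664]
ee_rot: [0.01, 0.69, 0.724, 0.004]
ft_force: [-27.1, 0.2, 76.9]
grip_width: 0.0003
```

Run:
```python
from h import *
st()
c=snap('side','s10.png'); save(c,'s10.pkl'); g('s10.png',200,100,170,190,3,'s10g.png')
```

```text
t 13.47 p [0.5481 0.0307 0.1664] F [-27.1   0.2  76.9] M [-0.04  5.06 -0.04] g 0.0003
x [-0.048  0.999 -0.008] z [ 0.021 -0.007 -1.   ]
```

View pics/s10g.png

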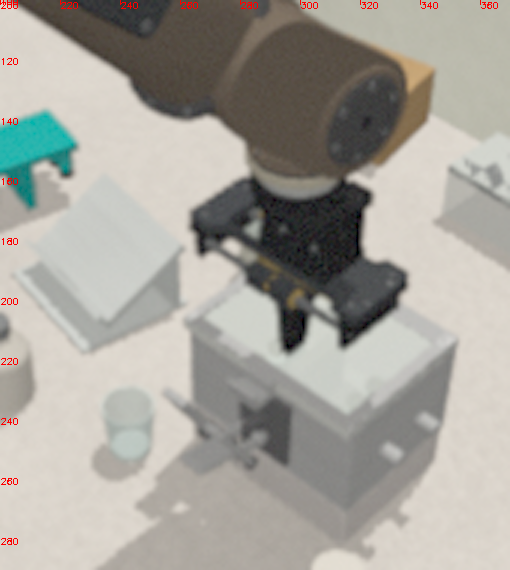

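move_arm:
  steps:
    - {"claw":0,"delta_pos":[0,0,-0.1],"angular":[0,0,0]}
    - {"claw":0,"delta_pos":[0,0,-0.5],"angular":[0.01,0,0]}
    - {"claw":0,"delta_pos":[0,-0.2,-1],"angular":[0.01,0,0]}
    - {"claw":20,"delta_pos":[0,-0.6,-1],"angular":[0,0,0]}
    - {"claw":40,"delta_pos":[0,-1,-1],"angular":[0,0,0]}
    - {"claw":50,"delta_pos":[0,-1,-1],"angular":[0,0,0]}
    - {"claw":50,"delta_pos":[0,-1,-1],"angular":[0,0,0]}
    - {"claw":50,"delta_pos":[0,-0.5,-1],"angular":[0,0,0]}

```text
time_s: 14.18
tool_pos: [0.4356, 0.027, 0.3344]
ee_rot: [-0.002, 0.69, 0.724, -0.007]
ft_force: [0.7, 0.2, 0.8]
grip_width: 0.0283
```

Run:
```python
from h import *
st()
c=snap('wrist','w11.png'); save(c,'w11.pkl'); g('w11.png',0,0,560,420,1.4,'w11g.png')
c=snap('side','s11.png'); save(c,'s11.pkl'); g('s11.png',220,190,90,80,7,'s11g.png')
```

```text
t 14.18 p [0.4356 0.027  0.3344] F [0.7 0.2 0.8] M [-0.02 -0.03  0.03] g 0.0283
x [-0.049  0.999 -0.007] z [-0.012 -0.008 -1.   ]
```

View pics/w11g.png

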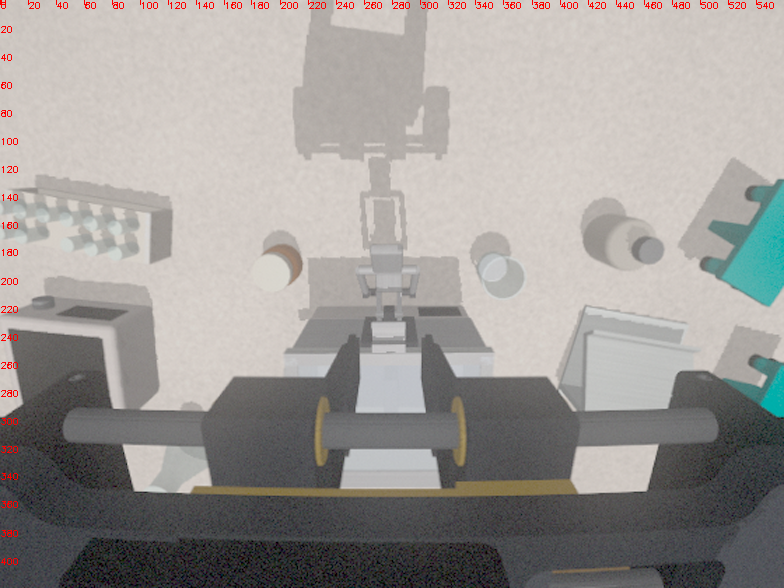

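View pics/s11g.png

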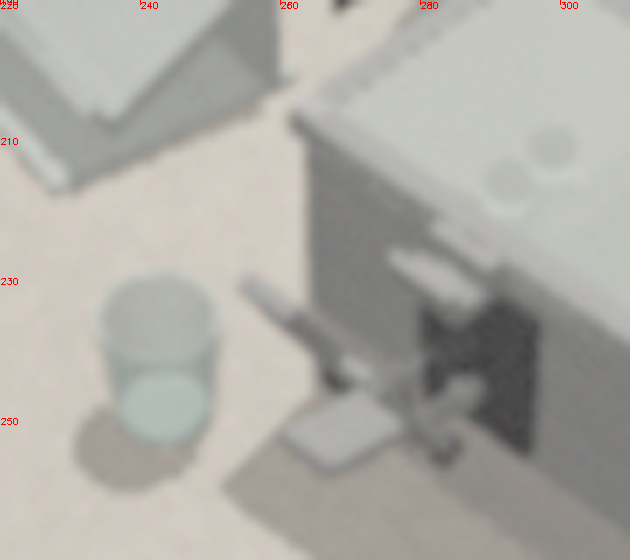

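Run:
```python
from h import *
g('w11.png',230,160,100,100,6,'w11z.png'); 
c=snap('top','t11.png'); save(c,'t11.pkl'); g('t11.png',270,200,70,80,7,'t11z.png')
```

```text
(no output)
```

View pics/w11z.png

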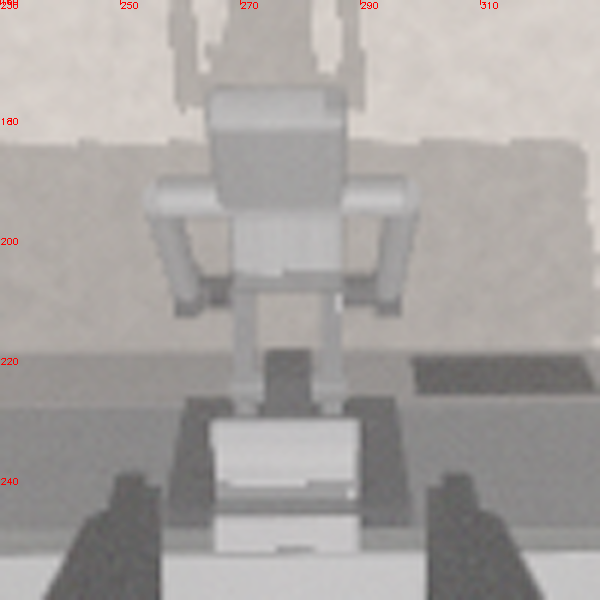

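View pics/t11z.png

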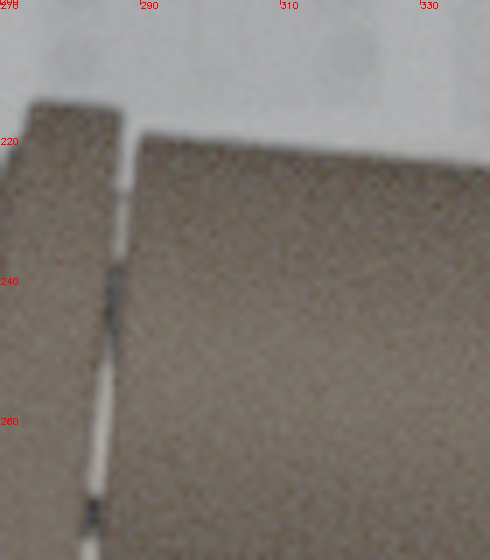

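Run:
```python
from h import *
a=load('w7.pkl'); b=load('w11.pkl'); s=load('s7.pkl'); t=load('t4.pkl')
C=np.array([.5865,.0315]); yw=.051; ex=np.array([np.cos(yw),np.sin(yw)]); ey=np.array([-ex[1],ex[0]])
def loc(p): q=p[:2]-C; return np.array([q@ex,q@ey,p[2]])
def out(n,x): 
    l=loc(x[0]); print(n,x[0].round(4),'out',round(-.07-l[0],4),'y',l[1].round(4),'z',l[2].round(4),'err',np.round(x[1],4))
out('bar',tri(ray(a,275.5,60.5),ray(b,276.5,192.5)))
out('tabend',tri(ray(a,273,20.5),ray(b,275.5,178)))
out('pin',tri(ray(a,275,103),ray(b,275.5,208.5)))
out('pivot',tri(ray(a,275,121.5),ray(b,275.5,226)))
# bar ends
out('barR',tri(ray(a,251.5,61),ray(b,254.5,193)));out('barL',tri(ray(a,299.5,61),ray(b,298.5,192)))
# handle end from side
out('tabend_s',tri(ray(a,273,20.5),ray(s,253.5,231)))
for f,u,v in (('a',275,20),):pass
```

```text
bar [0.4321 0.0229 0.1696] out 0.0846 y -0.0007 z 0.1696 err [0.0002 0.0002]
tabend [0.4069 0.0207 0.2153] out 0.11 y -0.0017 z 0.2153 err [0.0005 0.0005]
pin [0.4717 0.0227 0.1   ] out 0.0451 y -0.0029 z 0.1 err [0.0006 0.0006]
pivot [0.4954 0.0239 0.1084] out 0.0213 y -0.003 z 0.1084 err [0.0005 0.0005]
barR [ 0.4338 -0.0028  0.1704] out 0.0842 y -0.0265 z 0.1704 err [0.0003 0.0003]
barL [0.4309 0.0488 0.1666] out 0.0846 y 0.0252 z 0.1666 err [0. 0.]
tabend_s [0.4035 0.0249 0.2182] out 0.1131 y 0.0027 z 0.2182 err [0.0061 0.0061]
```

```bash
cat >> h.py <<'E'
C=np.array([.5865,.0315]); yw=.051; ex=np.array([np.cos(yw),np.sin(yw)]); ey=np.array([-ex[1],ex[0]])
def W(out,z,y=-.0013): return np.array([*(C+ex*(-.07-out)+ey*y),z])
def L(p):
    q=np.array(p)[:2]-C; return np.round([-.07-q@ex,q@ey,p[2]],4)
def tcp_for_bar(out,z,lean,g=.017): # lean: 0 upright, neg leaning out
    return W(out-np.sin(lean)*g,z+np.cos(lean)*g), toolR(yw,-lean)
def bar_from_tcp(g=.017):
    s=state(); zt=Rq(s['ee_rot']).as_matrix()[:,2]; b=np.array(s['tool_pos'])+g*zt; print('bar',L(b),'lean',round(-np.arctan2(zt[:2]@ex,-zt[2]),3))
E
python3 - <<'E'
from h import *
p,Rt=tcp_for_bar(.0846,.1696,-.51,.08); print(p); plan(p,Rt); plan(p,Rt,8)
E
```

```text
[0.39316388 0.02032961 0.23941956]
rows 5 d [-0.031, -0.511, 0.685] w [-0.1034, 0.0017, -0.0001]
rows 8 d [-0.019, -0.328, 0.422] w [-0.0646, 0.0011, -0.0001]
```

move_arm:
  steps:
    - {"claw":50,"delta_pos":[-0.02,-0.33,0.42],"angular":[-0.0646,0.001,0]}
    - {"claw":50,"delta_pos":[-0.02,-0.33,0.42],"angular":[-0.0646,0.001,0]}
    - {"claw":50,"delta_pos":[-0.02,-0.33,0.42],"angular":[-0.0646,0.001,0]}
    - {"claw":50,"delta_pos":[-0.02,-0.33,0.42],"angular":[-0.0646,0.001,0]}
    - {"claw":50,"delta_pos":[-0.02,-0.33,0.42],"angular":[-0.0646,0.001,0]}
    - {"claw":50,"delta_pos":[-0.02,-0.33,0.42],"angular":[-0.0646,0.001,0]}
    - {"claw":50,"delta_pos":[-0.02,-0.33,0.42],"angular":[-0.0646,0.001,0]}
    - {"claw":50,"delta_pos":[-0.02,-0.33,0.42],"angular":[-0.0646,0.001,0]}

```text
time_s: 15.0
tool_pos: [0.3945, 0.0188, 0.2294]
ee_rot: [0.178, 0.667, 0.7, 0.185]
ft_force: [2.1, 2.0, 0.0]
grip_width: 0.0498
```

Run:
```python
from h import *
st(); print(state()['joint_pos'].round(2))
p,Rt=tcp_for_bar(.0846,.1696,-.51,.08);  plan(p,Rt,1)
p,Rt=tcp_for_bar(.0846,.1696,-.51,.017);  plan(p,Rt,8)
c=snap('wrist','w12.png'); save(c,'w12.pkl'); g('w12.png',0,0,560,420,1.4,'w12g.png')
```

```text
t 15.0 p [0.3945 0.0188 0.2294] F [2.1 2.  0. ] M [0.07 0.2  0.04] g 0.0498
x [-0.047  0.999 -0.003] z [ 0.496  0.02  -0.868]
[-0.21 -0.02  2.37  0.4   0.31 -2.18]
rows 1 d [0.063, 0.154, -0.373] w [0.0094, 0.005, -0.0019]
rows 8 d [0.009, 0.017, 0.268] w [0.0012, 0.0006, -0.0002]
```

View pics/w12g.png

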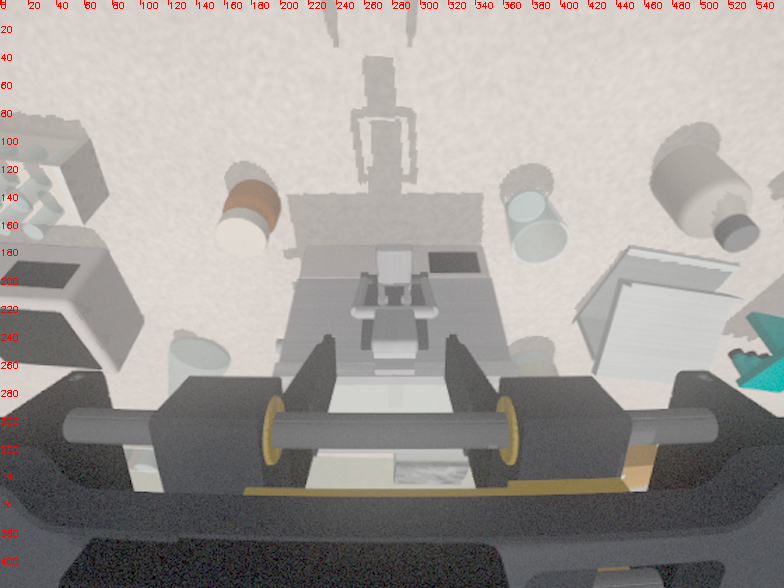

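move_arm:
  steps:
    - {"claw":50,"delta_pos":[0.04,0.06,0.1],"angular":[0.005,0.003,-0.001]}
    - {"claw":50,"delta_pos":[0.03,0.06,0.3],"angular":[0.004,0.002,-0.001]}
    - {"claw":50,"delta_pos":[0,0,0.4],"angular":[0,0,0]}
    - {"claw":50,"delta_pos":[0,0,0.4],"angular":[0,0,0]}
    - {"claw":50,"delta_pos":[0,0,0.4],"angular":[0,0,0]}
    - {"claw":50,"delta_pos":[0,0,0.3],"angular":[0,0,0]}
    - {"claw":50,"delta_pos":[0,0,0.2],"angular":[0,0,0]}
    - {"claw":50,"delta_pos":[0,0,0],"angular":[0,0,0]}

```text
time_s: 15.72
tool_pos: [0.4302, 0.0248, 0.1775]
ee_rot: [0.165, 0.667, 0.704, 0.181]
ft_force: [0.2, 0.8, 0.6]
grip_width: 0.05
```

Run:
```python
from h import *
st(); print(state()['joint_pos'].round(2)); bar_from_tcp()
p,Rt=tcp_for_bar(.0846,.1696,-.51,.017);  plan(p,Rt,1)
c=snap('wrist','w13.png'); save(c,'w13.pkl'); g('w13.png',180,160,200,140,4,'w13g.png')
```

```text
t 15.72 p [0.4302 0.0248 0.1775] F [0.2 0.8 0.6] M [-0.04  0.23 -0.  ] g 0.05
x [-0.056  0.998  0.01 ] z [ 0.473  0.035 -0.88 ]
[-0.17  0.16  2.37  0.7   0.18 -2.46]
bar [0.0784 0.0015 0.1626] lean -0.495
rows 1 d [-0.1, -0.095, -0.367] w [-0.0155, -0.011, -0.0008]
```

View pics/w13g.png

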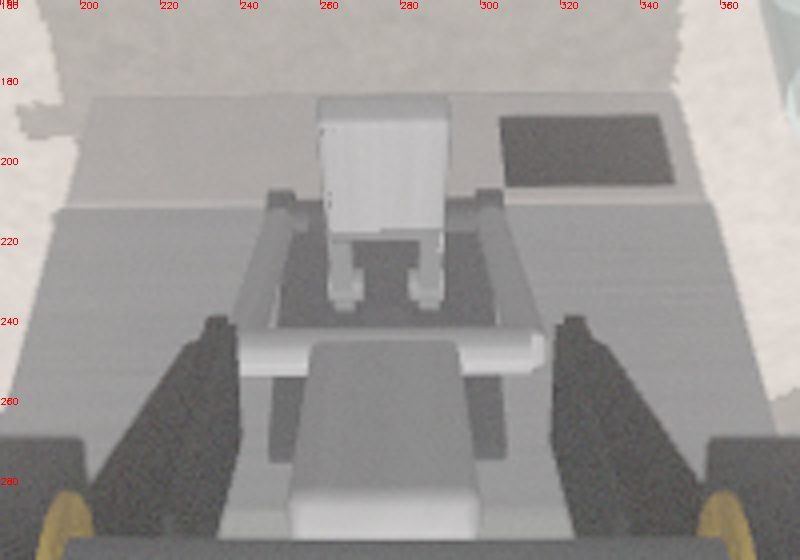

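move_arm:
  steps:
    - {"claw":50,"delta_pos":[-0.05,-0.05,-0.17],"angular":[0,-0.005,0]}
    - {"claw":50,"delta_pos":[-0.03,-0.03,-0.15],"angular":[0,-0.004,0]}
    - {"claw":50,"delta_pos":[0,0,0],"angular":[0,0,0]}
    - {"claw":30,"delta_pos":[0,0,0],"angular":[0,0,0]}
    - {"claw":26,"delta_pos":[0,0,0],"angular":[0,0,0]}
    - {"claw":26,"delta_pos":[0,0,0],"angular":[0,0,0]}
    - {"claw":26,"delta_pos":[0,0,0],"angular":[0,0,0]}
    - {"claw":26,"delta_pos":[0,0,0],"angular":[0,0,0]}

```text
time_s: 16.43
tool_pos: [0.4287, 0.0236, 0.185]
ee_rot: [0.166, 0.667, 0.704, 0.179]
ft_force: [-0.0, 0.1, -0.3]
grip_width: 0.027
```

Run:
```python
from h import *
st(); print(state()['joint_pos'].round(2)); bar_from_tcp()
p,Rt=tcp_for_bar(.0846,.1696,-.51,.017);  plan(p,Rt,1)
c=snap('wrist','w14.png'); save(c,'w14.pkl'); g('w14.png',180,160,200,140,4,'w14g.png')
```

```text
t 16.43 p [0.4287 0.0236 0.185 ] F [-0.   0.1 -0.3] M [-0.02  0.31  0.03] g 0.027
x [-0.054  0.999  0.005] z [ 0.472  0.03  -0.881]
[-0.17  0.14  2.36  0.58  0.2  -2.34]
bar [0.08   0.0003 0.17  ] lean -0.493
rows 1 d [-0.059, -0.182, -0.072] w [-0.0172, -0.0057, 0.0001]
```

View pics/w14g.png

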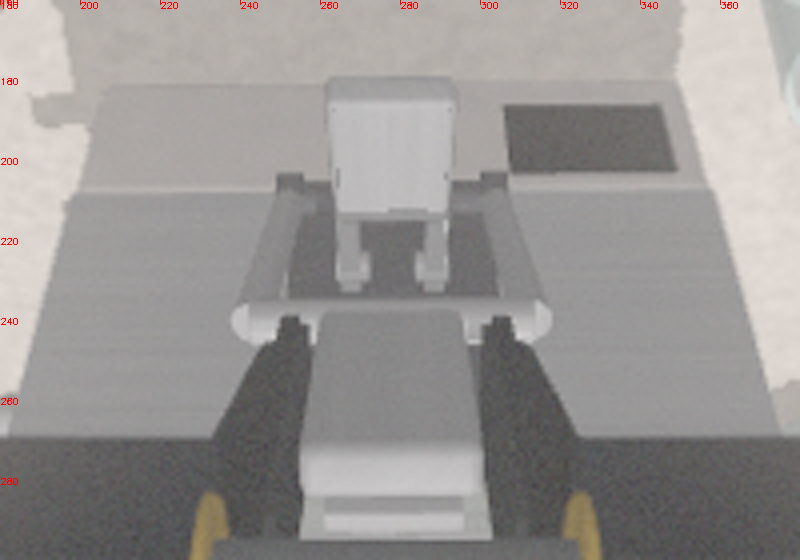

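move_arm:
  steps:
    - {"claw":27,"delta_pos":[-0.02,-0.16,-0.04],"angular":[-0.008,0,0]}
    - {"claw":27,"delta_pos":[0,0,0],"angular":[0,0,0]}
    - {"claw":18,"delta_pos":[0,0,0],"angular":[0,0,0]}
    - {"claw":18,"delta_pos":[0,0,0],"angular":[0,0,0]}
    - {"claw":18,"delta_pos":[0,0,0],"angular":[0,0,0]}
    - {"claw":18,"delta_pos":[0,0,0],"angular":[0,0,0]}
    - {"claw":18,"delta_pos":[0,0,0],"angular":[0,0,0]}
    - {"claw":18,"delta_pos":[0,0,0],"angular":[0,0,0]}

```text
time_s: 17.15
tool_pos: [0.4249, 0.0228, 0.184]
ee_rot: [0.169, 0.667, 0.703, 0.181]
ft_force: [-1.4, -1.5, 1.5]
grip_width: 0.024
```

Run:
```python
from h import *
st(); print(state()['joint_pos'].round(2)); bar_from_tcp()
# rigid grip: bar actual .0846,.1696 lean -.51
def traj(lst,n):
    s=state(); 
# loop rotation about pin at fixed lever: pin (.0451,.100)
for lean in np.arange(-.5,.36,.1):
    o=.0451-.079*np.sin(lean); z=.100+.079*np.cos(lean); print(round(lean,2),round(o,4),round(z,4))
p,Rt=tcp_for_bar(.0846,.1696,-.51,.017);  plan(p,Rt,1)
```

```text
t 17.15 p [0.4249 0.0228 0.184 ] F [-1.4 -1.5  1.5] M [-0.21  0.5  -0.14] g 0.024
x [-0.054  0.999  0.005] z [ 0.479  0.03  -0.877]
[-0.18  0.13  2.37  0.65  0.19 -2.41]
bar [ 0.0836 -0.0004  0.1691] lean -0.5
-0.5 0.083 0.1693
-0.4 0.0759 0.1728
-0.3 0.0684 0.1755
-0.2 0.0608 0.1774
-0.1 0.053 0.1786
-0.0 0.0451 0.179
0.1 0.0372 0.1786
0.2 0.0294 0.1774
0.3 0.0218 0.1755
rows 1 d [-0.033, -0.031, -0.036] w [-0.0098, -0.0056, -0.0002]
```

move_arm:
  steps:
    - {"claw":18,"delta_pos":[0,0.15,0],"angular":[0.04,0,0]}
    - {"claw":18,"delta_pos":[0,0.23,0],"angular":[0.06,0,0]}
    - {"claw":18,"delta_pos":[0,0.23,0],"angular":[0.06,0,0]}
    - {"claw":18,"delta_pos":[0,0.23,0],"angular":[0.06,0,0]}
    - {"claw":18,"delta_pos":[0,0.23,0],"angular":[0.06,0,0]}
    - {"claw":18,"delta_pos":[0,0.23,0],"angular":[0.06,0,0]}
    - {"claw":18,"delta_pos":[0,0,0],"angular":[0,0,0]}
    - {"claw":18,"delta_pos":[0,0,0],"angular":[0,0,0]}

```text
time_s: 17.82
tool_pos: [0.456, 0.0244, 0.1961]
ee_rot: [0.054, 0.688, 0.722, 0.058]
ft_force: [-2.9, -1.9, 5.0]
grip_width: 0.0238
```

Run:
```python
from h import *
st(); print(state()['joint_pos'].round(2)); bar_from_tcp()
c=snap('wrist','w15.png'); save(c,'w15.pkl'); g('w15.png',180,140,200,160,4,'w15g.png')
```

```text
t 17.82 p [0.456  0.0244 0.1961] F [-2.9 -1.9  5. ] M [-0.51  0.78 -0.02] g 0.0238
x [-0.048  0.999  0.002] z [ 0.158  0.01  -0.987]
[-0.11  0.22  2.07  0.04  0.69 -1.76]
bar [ 0.058  -0.0004  0.1793] lean -0.159
```

View pics/w15g.png

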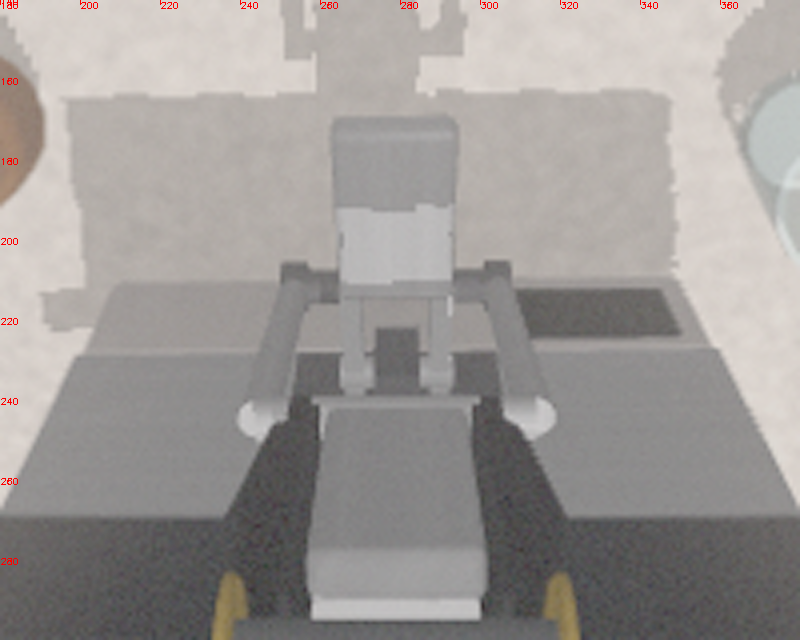

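move_arm:
  steps:
    - {"claw":18,"delta_pos":[0,0.28,-0.03],"angular":[0.075,0,0]}
    - {"claw":18,"delta_pos":[0,0.28,-0.03],"angular":[0.075,0,0]}
    - {"claw":18,"delta_pos":[0,0.28,-0.03],"angular":[0.075,0,0]}
    - {"claw":18,"delta_pos":[0,0.28,0],"angular":[0.075,0,0]}
    - {"claw":18,"delta_pos":[0,0.28,0.01],"angular":[0.075,0,0]}
    - {"claw":18,"delta_pos":[0,0.2,0.01],"angular":[0.055,0,0]}
    - {"claw":18,"delta_pos":[0,0,0],"angular":[0,0,0]}
    - {"claw":18,"delta_pos":[0,0,0],"angular":[0,0,0]}

```text
time_s: 18.53
tool_pos: [0.4958, 0.0263, 0.1967]
ee_rot: [-0.097, 0.684, 0.717, -0.099]
ft_force: [-0.9, 1.0, 4.1]
grip_width: 0.024
```

Run:
```python
from h import *
st(); print(state()['joint_pos'].round(2)); bar_from_tcp()
c=snap('wrist','w16.png'); save(c,'w16.pkl'); g('w16.png',180,140,200,160,4,'w16g.png')
c=snap('side','s16.png'); save(c,'s16.pkl'); g('s16.png',220,180,100,90,6,'s16g.png')
```

```text
t 18.53 p [0.4958 0.0263 0.1967] F [-0.9  1.   4.1] M [-0.07  0.47  0.06] g 0.024
x [-0.046  0.999  0.004] z [-0.274 -0.009 -0.962]
[-0.07  0.45  1.73 -0.03  1.25 -1.67]
bar [ 0.0255 -0.0005  0.1804] lean 0.277
```

View pics/w16g.png

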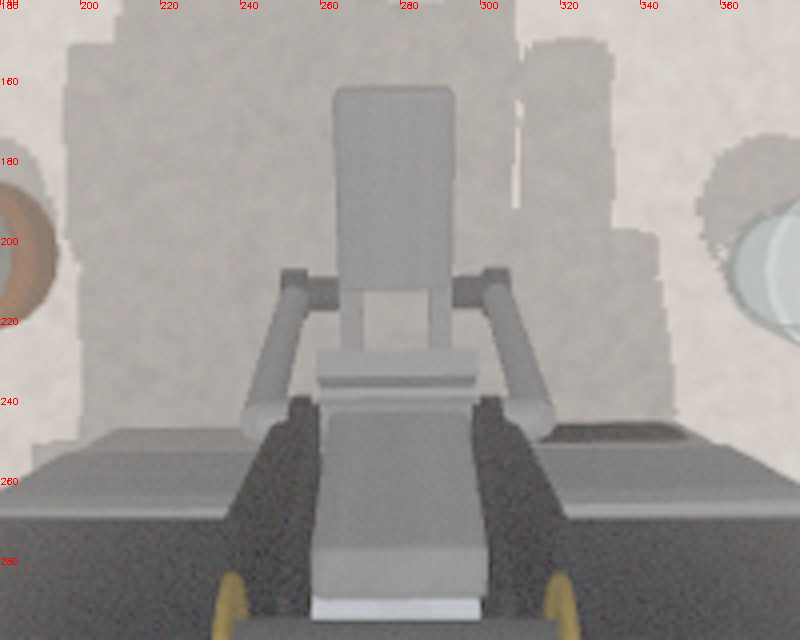

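View pics/s16g.png

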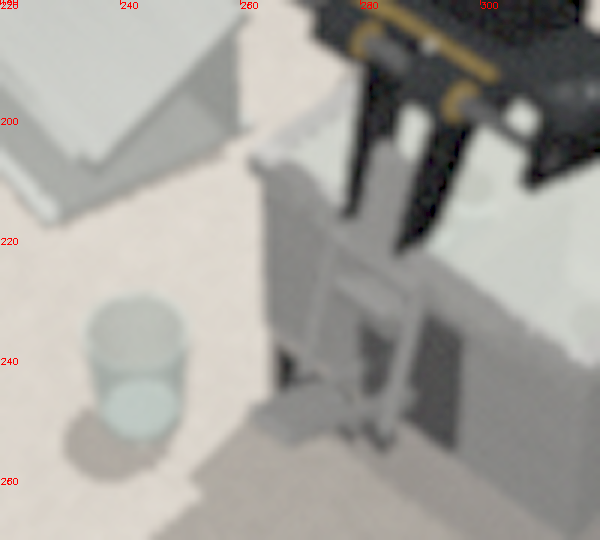

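Run:
```python
from h import *
b=load('w11.pkl'); d=load('w16.pkl'); e=load('w12.pkl')
for v in (230,240,241.5,246,251): print('w11',v,L(onz(b,277,v,.168)))
for v in (227,234,236.5): print('w16',v,L(onz(d,279,v,.168)))
print('proj w16 bar est',proj(d,W(.0255,.1804)),'seat',proj(d,W(.022,.161)),'lipinner',proj(d,W(.028,.168)),'wall',proj(d,W(.016,.168)))
print('proj w11 lip in/out, wall',proj(b,W(.028,.168)),proj(b,W(.032,.168)),proj(b,W(.016,.168)))
g('w12.png',240,180,80,90,7,'w12z.png')
```

```text
w11 230 [ 0.0371 -0.0005  0.168 ]
w11 240 [ 0.0239 -0.0005  0.168 ]
w11 241.5 [ 0.0219 -0.0005  0.168 ]
w11 246 [ 0.0159 -0.0006  0.168 ]
w11 251 [ 0.0091 -0.0006  0.168 ]
w16 227 [ 0.0368 -0.0005  0.168 ]
w16 234 [ 0.0317 -0.0005  0.168 ]
w16 236.5 [ 0.0298 -0.0005  0.168 ]
proj w16 bar est [[278.01432284 244.67270121]] seat [[277.99485578 245.75750554]] lipinner [[277.97464264 238.98499455]] wall [[278.04259029 255.18406975]]
proj w11 lip in/out, wall [[276.3727788  236.93832274]] [[276.35993238 233.91081211]] [[276.41099793 245.90246145]]
```

View pics/w12z.png

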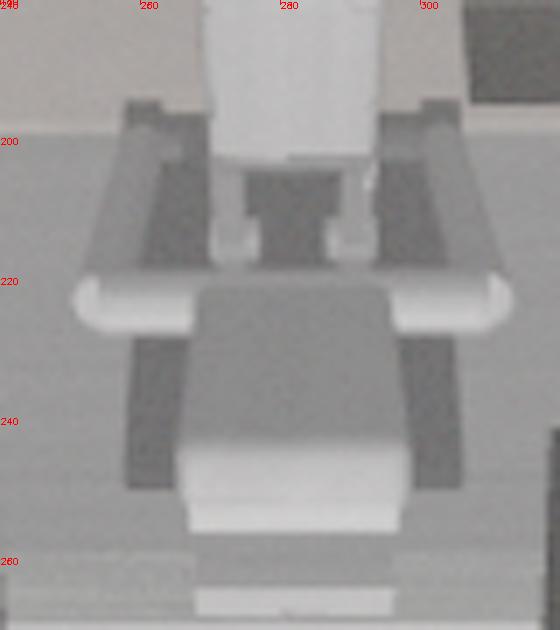

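Run:
```python
from h import *
p,Rt=tcp_for_bar(.0225,.172,.277); plan(p,Rt,2)
s=state()
p1,R1=tcp_for_bar(.0225,.1663,.268); plan(p1,R1,2,p,Rt)
p2,R2=tcp_for_bar(.022,.161,.206); plan(p2,R2,3,p1,R1)
```

```text
rows 2 d [-0.016, 0.111, 0.148] w [0.0003, -0.0023, -0.0018]
rows 2 d [0.0, 0.028, 0.11] w [-0.0045, 0.0, 0.0]
rows 3 d [-0.0, 0.01, 0.067] w [-0.0207, -0.0, 0.0]
```

move_arm:
  steps:
    - {"claw":18,"delta_pos":[0,0.13,0.08],"angular":[0,0,0]}
    - {"claw":18,"delta_pos":[0,0.1,0.12],"angular":[0,0,0]}
    - {"claw":18,"delta_pos":[0,0.03,0.1],"angular":[-0.004,0,0]}
    - {"claw":18,"delta_pos":[0,0.03,0.1],"angular":[-0.004,0,0]}
    - {"claw":18,"delta_pos":[0,0,0],"angular":[0,0,0]}
    - {"claw":18,"delta_pos":[0,0,0],"angular":[0,0,0]}
    - {"claw":18,"delta_pos":[0,0,0],"angular":[0,0,0]}
    - {"claw":18,"delta_pos":[0,0,0],"angular":[0,0,0]}

```text
time_s: 19.3
tool_pos: [0.4965, 0.0264, 0.1874]
ee_rot: [-0.09, 0.685, 0.717, -0.092]
ft_force: [-0.5, 0.7, -1.9]
grip_width: 0.0239
```

Run:
```python
from h import *
st(); bar_from_tcp()
c=snap('wrist','w17.png'); save(c,'w17.pkl'); g('w17.png',180,140,200,160,4,'w17g.png')
```

```text
t 19.3 p [0.4965 0.0264 0.1874] F [-0.5  0.7 -1.9] M [ 0.09 -0.27 -0.04] g 0.0239
x [-0.046  0.999  0.003] z [-0.256 -0.008 -0.967]
bar [ 0.0245 -0.0004  0.1709] lean 0.259
```

View pics/w17g.png

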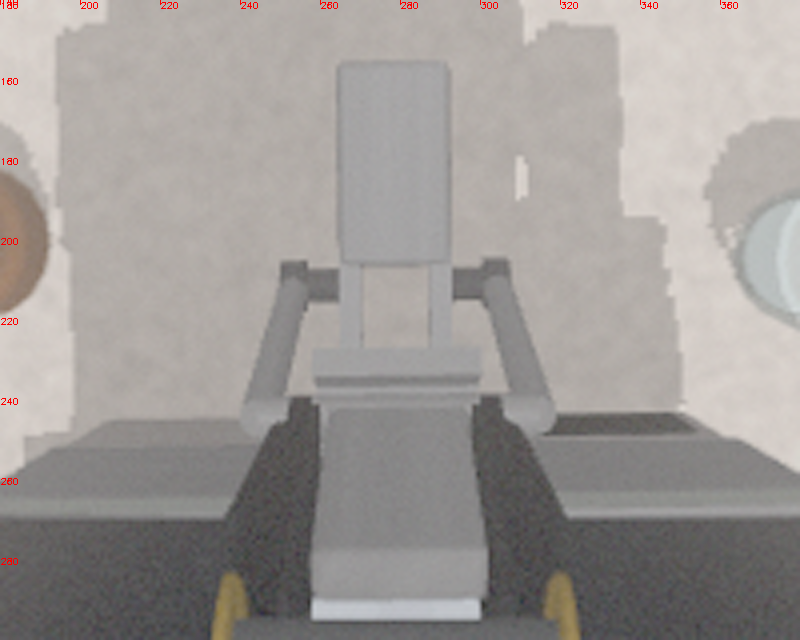

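Run:
```python
from h import *
p1,R1=tcp_for_bar(.0222,.1655,.262); plan(p1,R1,3)
p2,R2=tcp_for_bar(.022,.161,.206); plan(p2,R2,3,p1,R1)
```

```text
rows 3 d [-0.011, 0.048, 0.062] w [0.001, -0.0016, -0.0014]
rows 3 d [-0.0, 0.004, 0.058] w [-0.0187, 0.0, -0.0]
```

move_arm:
  steps:
    - {"claw":18,"delta_pos":[0,0.05,0.06],"angular":[0,0,0]}
    - {"claw":18,"delta_pos":[0,0.05,0.08],"angular":[0,0,0]}
    - {"claw":18,"delta_pos":[0,0.04,0.08],"angular":[0,0,0]}
    - {"claw":18,"delta_pos":[0,0.01,0.06],"angular":[-0.018,0,0]}
    - {"claw":18,"delta_pos":[0,0.01,0.06],"angular":[-0.018,0,0]}
    - {"claw":18,"delta_pos":[0,0.01,0.05],"angular":[-0.01,0,0]}
    - {"claw":18,"delta_pos":[0,0,0],"angular":[0,0,0]}
    - {"claw":18,"delta_pos":[0,0,0],"angular":[0,0,0]}

```text
time_s: 20.02
tool_pos: [0.498, 0.0266, 0.1774]
ee_rot: [-0.073, 0.687, 0.719, -0.074]
ft_force: [-0.9, 0.6, 3.2]
grip_width: 0.0239
```

Run:
```python
from h import *
st(); bar_from_tcp()
c=snap('wrist','w18.png'); save(c,'w18.pkl'); g('w18.png',180,140,200,160,4,'w18g.png')
```

```text
t 20.02 p [0.498  0.0266 0.1774] F [-0.9  0.6  3.2] M [0.07 0.29 0.06] g 0.0239
x [-0.046  0.999  0.003] z [-0.207 -0.006 -0.978]
bar [ 0.0221 -0.0004  0.1608] lean 0.209
```

View pics/w18g.png

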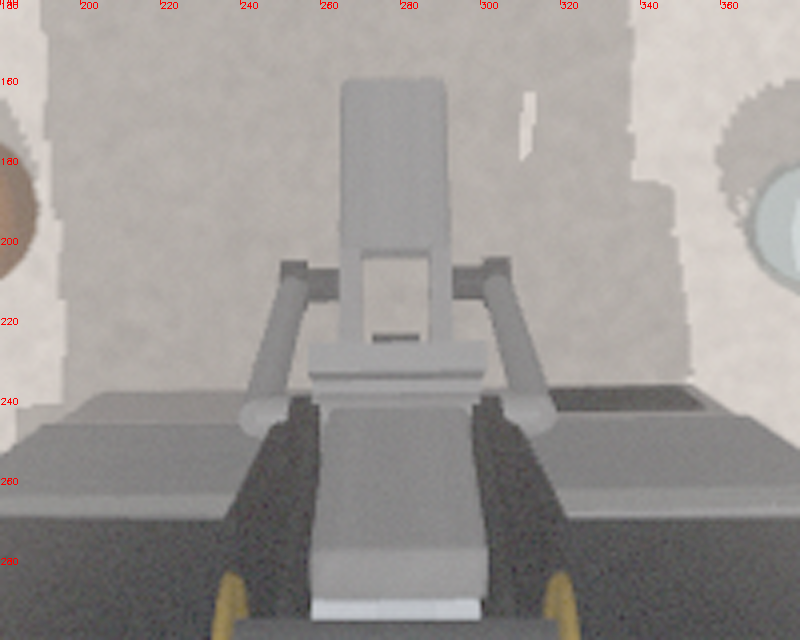

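move_arm:
  steps:
    - {"claw":18,"delta_pos":[0,0,0.04],"angular":[0,0,0]}
    - {"claw":18,"delta_pos":[0,0,0.04],"angular":[0,0,0]}
    - {"claw":18,"delta_pos":[0,0,0.04],"angular":[0,0,0]}
    - {"claw":18,"delta_pos":[0,0,0.04],"angular":[0,0,0]}
    - {"claw":18,"delta_pos":[0,0,0],"angular":[0,0,0]}
    - {"claw":18,"delta_pos":[0,0,0],"angular":[0,0,0]}
    - {"claw":18,"delta_pos":[0,0,0],"angular":[0,0,0]}
    - {"claw":18,"delta_pos":[0,0,0],"angular":[0,0,0]}

```text
time_s: 20.73
tool_pos: [0.4986, 0.0266, 0.1765]
ee_rot: [-0.071, 0.687, 0.719, -0.073]
ft_force: [-0.8, 0.6, 4.3]
grip_width: 0.0239
```

Run:
```python
from h import *
st(); bar_from_tcp()
```

```text
t 20.73 p [0.4986 0.0266 0.1765] F [-0.8  0.6  4.3] M [0.09 0.54 0.09] g 0.0239
x [-0.046  0.999  0.003] z [-0.203 -0.006 -0.979]
bar [ 0.0215 -0.0003  0.1599] lean 0.204
```

move_arm:
  steps:
    - {"claw":30,"delta_pos":[0,0,0],"angular":[0,0,0]}
    - {"claw":42,"delta_pos":[0,0,0],"angular":[0,0,0]}
    - {"claw":42,"delta_pos":[0,0,0],"angular":[0,0,0]}
    - {"claw":42,"delta_pos":[0,0,-0.3],"angular":[0,0,0]}
    - {"claw":42,"delta_pos":[0,0,-0.8],"angular":[0,0,0]}
    - {"claw":42,"delta_pos":[0,0,-1],"angular":[0,0,0]}
    - {"claw":42,"delta_pos":[0,0,-1],"angular":[0,0,0]}
    - {"claw":42,"delta_pos":[0,0,-1],"angular":[0,0,0]}

```text
time_s: 21.4
tool_pos: [0.5188, 0.027, 0.2771]
ee_rot: [-0.075, 0.687, 0.719, -0.075]
ft_force: [0.6, 0.3, -0.8]
grip_width: 0.0418
```

Run:
```python
from h import *
st()
c=snap('wrist','w19.png'); save(c,'w19.pkl'); g('w19.png',180,120,200,160,4,'w19g.png')
c=snap('side','s19.png'); save(c,'s19.pkl'); g('s19.png',220,180,100,90,6,'s19g.png')
```

```text
t 21.4 p [0.5188 0.027  0.2771] F [ 0.6  0.3 -0.8] M [-0.03 -0.11 -0.03] g 0.0418
x [-0.045  0.999  0.004] z [-0.211 -0.006 -0.977]
```

View pics/w19g.png

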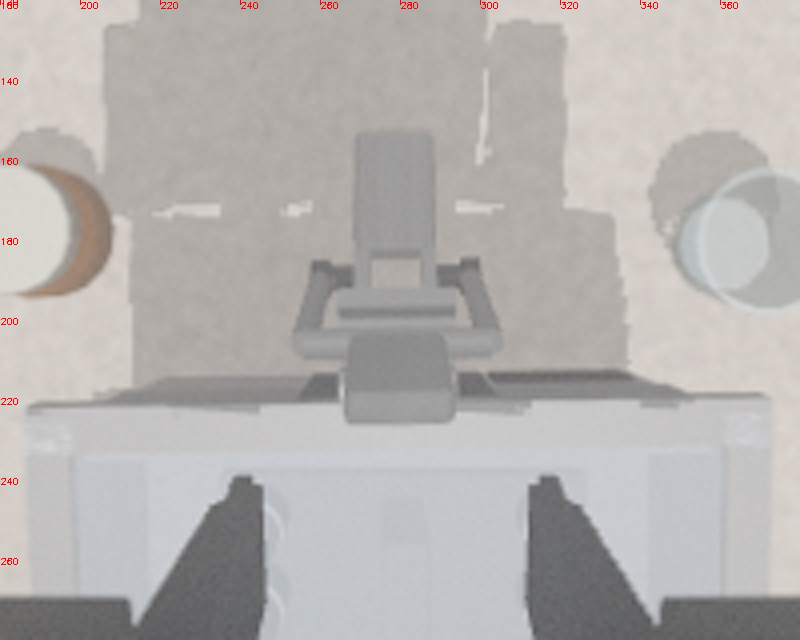

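View pics/s19g.png

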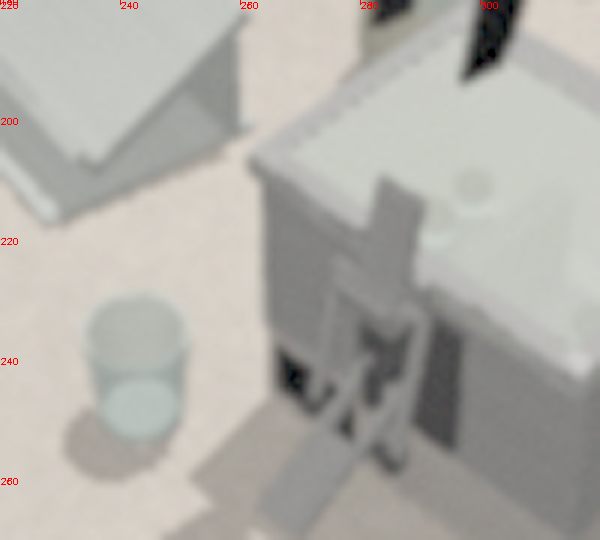

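```bash
cat > kin.py <<'E'
from h import *
from scipy.optimize import least_squares
def fk(q,P):
    a1,d1,L2,e,L3,Lt,y0=P
    Rz=lambda a:R.from_euler('z',a); Ry=lambda a:R.from_euler('y',a)
    A=Rz(q[0]); p=A.apply([a1,y0,d1]); A=A*Ry(q[1]); p=p+A.apply([0,0,L2]); A=A*Ry(q[2]); p=p+A.apply([e,0,L3]); A=A*Rz(q[3])*Ry(q[4]); p=p+A.apply([0,0,Lt]); A=A*Rz(q[5]); return p,A
data=[([1.22238689,.491566,1.55944,0,1.0917,-.1056],[.15017,.60644,.21406]),
([-.21,-.02,2.37,.4,.31,-2.18],[.3945,.0188,.2294]),([-.17,.16,2.37,.70,.18,-2.46],[.4302,.0248,.1775]),([-.17,.14,2.36,.58,.2,-2.34],[.4287,.0236,.185]),
([-.18,.13,2.37,.65,.19,-2.41],[.4249,.0228,.184]),([-.11,.22,2.07,.04,.69,-1.76],[.456,.0244,.1961]),([-.07,.45,1.73,-.03,1.25,-1.67],[.4958,.0263,.1967])]
s=state(); data.append((list(s['joint_pos']),list(s['tool_pos'])))
f=lambda P: np.ravel([(fk(q,P)[0]-np.array(p)) for q,p in data]+[[ (P[3])*.01]])
sol=least_squares(f,[0.1,.3,.4,0,.4,.3,0]); P=sol.x
E
python3 - <<'E'
from kin import *
print(P.round(4)); print(np.round(f(P)[:-1].reshape(-1,3),3))
print(s['joint_pos'].round(3)); print(fk(s['joint_pos'],P)[1].as_matrix().round(3)); print(Rq(s['ee_rot']).as_matrix().round(3))
E
```

```text
Traceback (most recent call last):
  File "kin.py", line 12, in <module>
    sol=least_squares(f,[0.1,.3,.4,0,.4,.3,0]); P=sol.x
  File "kin.py", line 11, in <lambda>
    f=lambda P: np.ravel([(fk(q,P)[0]-np.array(p)) for q,p in data]+[[ (P[3])*.01]])
                ~~~~~~~~^^^^^^^^^^^^^^^^^^^^^^^^^^^^^^^^^^^^^^^^^^^^^^^^^^^^^^^^^^^^
ValueError: setting an array element with a sequence. The requested array has an inhomogeneous shape after 1 dimensions. The detected shape was (9,) + inhomogeneous part.
```

```bash
sed -i 's/^f=.*/f=lambda P: np.concatenate([fk(q,P)[0]-np.array(p) for q,p in data]+[[P[3]*.01]])/' kin.py
python3 - <<'E'
from kin import *
print(P.round(4)); print(np.round(f(P)[:-1].reshape(-1,3),3))
print(s['joint_pos'].round(3)); print(fk(s['joint_pos'],P)[1].as_matrix().round(3)); print(Rq(s['ee_rot']).as_matrix().round(3))
E
```

```text
[0.004  0.1907 0.587  0.0415 0.4055 0.2698 0.0671]
[[-0.001  0.     0.   ]
 [-0.001 -0.001 -0.001]
 [-0.001  0.001 -0.002]
 [-0.001  0.001 -0.001]
 [ 0.001 -0.001  0.003]
 [ 0.003 -0.001  0.003]
 [-0.001 -0.001 -0.002]
 [ 0.     0.001 -0.   ]]
[-0.065  0.367  1.601 -0.02   1.378 -1.675]
[[ 0.045 -0.978 -0.204]
 [-0.999 -0.045 -0.006]
 [-0.003  0.204 -0.979]]
[[-0.045  0.978 -0.204]
 [ 0.999  0.045 -0.006]
 [ 0.003 -0.204 -0.979]]
```

```bash
cat >> kin.py <<'E'
lo=np.array([-3.1,-.84,.05,-1.13,.06,-2.69]); hi=np.array([3.1,2.19,2.79,4.28,2.93,2.69])
def ik(p,Rt,q0=None):
    best=None
    for g0 in ([q0] if q0 is not None else [s['joint_pos'],[-.1,.1,2.4,.3,.2,-2],[0,.1,2.5,3.1,.3,1.4],[0,.4,2.3,1.5,.3,0.]]):
        r=least_squares(lambda q: np.concatenate([(fk(q,P)[0]-p)*10,(Rt.inv()*fk(q,P)[1]*R.from_euler('z',np.pi)).as_rotvec()]),np.clip(g0,lo+.01,hi-.01),bounds=(lo,hi))
        if best is None or r.cost<best.cost-1e-9: best=r
    return best.x,best.cost
E
python3 - <<'E'
from kin import *
for t in (.2,.3,.4,.5,.6,.8):
    for o,z in ((.09,.075),(.036,.045),(.036,.03)):
        q,c=ik(W(o,z,0),toolR(yw,t)); print(t,o,z,q.round(2),'%.1e'%c)
E
```

```text
0.2 0.09 0.075 [-0.13  0.42  2.31  0.16  0.22 -1.9 ] 4.0e-25
0.2 0.036 0.045 [-0.1   0.53  2.21  0.14  0.21 -1.86] 3.8e-26
0.2 0.036 0.03 [-0.1   0.56  2.22  0.18  0.17 -1.9 ] 4.6e-20
0.3 0.09 0.075 [-0.14  0.42  2.38  0.79  0.08 -2.54] 2.0e-21
0.3 0.036 0.045 [-0.11  0.53  2.27  0.8   0.07 -2.52] 6.6e-20
0.3 0.036 0.03 [-0.12  0.56  2.29  1.86  0.06  2.69] 8.2e-05
0.4 0.09 0.075 [-0.15  0.43  2.44  2.56  0.14  1.96] 6.2e-30
0.4 0.036 0.045 [-0.12  0.54  2.34  2.65  0.14  1.89] 2.5e-22
0.4 0.036 0.03 [-0.12  0.57  2.35  2.77  0.19  1.77] 4.8e-27
0.5 0.09 0.075 [-0.17  0.45  2.51  2.81  0.33  1.69] 1.1e-30
0.5 0.036 0.045 [-0.14  0.56  2.41  2.86  0.33  1.67] 3.7e-29
0.5 0.036 0.03 [-0.14  0.6   2.42  2.9   0.38  1.63] 2.8e-30
0.6 0.09 0.075 [-0.19  0.5   2.59  2.88  0.55  1.59] 2.9e-19
0.6 0.036 0.045 [-0.15  0.6   2.47  2.92  0.53  1.6 ] 3.7e-23
0.6 0.036 0.03 [-0.15  0.65  2.48  2.94  0.59  1.58] 9.2e-20
0.8 0.09 0.075 [-0.23  0.71  2.74  2.91  1.09  1.48] 1.4e-19
0.8 0.036 0.045 [-0.18  0.75  2.6   2.95  1.    1.52] 6.9e-19
0.8 0.036 0.03 [-0.18  0.8   2.6   2.95  1.06  1.5 ] 1.4e-30
```

```bash
cat >> kin.py <<'E'
FL=R.from_euler('z',np.pi)
def fkT(q): p,A=fk(q,P); return p,A*FL
def E2tcp(phi,r=.058,off=0.,t=.55,e=.010):
    o=.022+r*np.sin(phi)+(.004+off)*np.cos(phi); z=.101-r*np.cos(phi)+(.004+off)*np.sin(phi)
    return o+e*np.cos(t), z-e*np.sin(t)
def rows(qs):
    # qs: list of joint waypoints from current; prints rows of tool-frame deltas
    p0,R0=fkT(qs[0]); out=[]
    for q in qs[1:]:
        p,Rr=fkT(q); d=R0.inv().apply(p-p0)/.025; w=(R0.inv()*Rr).as_rotvec(); out.append((d,w)); p0,R0=p,Rr
    return out
E
python3 - <<'E'
from kin import *
o,z=E2tcp(1.0,off=.03); print(o,z)
pt=W(o,z); Rt=toolR(yw,.55)*FL
qB,c=ik(pt,Rt,[-.15,.5,2.5,2.85,.4,-1.5]); print('qB',qB.round(3),c)
for ph in (1,.5,0,-.05):
    o,z=E2tcp(ph); q,c=ik(W(o,z),Rt,qB); print(ph,round(o,4),round(z,4),q.round(3),'%.0e'%c)
q0=s['joint_pos']
qH=np.array([-.12,.15,2.0,1.4,.75,-1.55])
for a,b in ((q0,qH),(qH,qB)):
    for k in np.linspace(0,1,5):
        p,Rr=fkT(a+(b-a)*k); print(L(p),Rr.as_matrix()[:,2].round(2))
E
```

```text
0.09770084073896981 0.09304560745380978
qB [-0.191  0.409  2.55   2.792  0.375 -1.451] 3.227340145827435e-19
1 0.0815 0.0678 [-0.178  0.502  2.536  2.865  0.449 -1.517] 1e-20
0.5 0.0618 0.0468 [-0.163  0.572  2.503  2.902  0.486 -1.541] 2e-27
0 0.0345 0.0378 [-0.146  0.599  2.44   2.905  0.45  -1.525] 3e-19
-0.05 0.0316 0.0376 [-0.144  0.6    2.433  2.903  0.444 -1.522] 1e-23
[-0.004   0.      0.2793] [-0.2  -0.01 -0.98]
[-0.012   0.0811  0.2821] [-0.05  0.31 -0.95]
[-0.0313  0.1387  0.3093] [ 0.16  0.54 -0.82]
[-0.0552  0.1617  0.3471] [ 0.4   0.64 -0.65]
[-0.0732  0.1484  0.3803] [ 0.63  0.6  -0.5 ]
[-0.0732  0.1484  0.3803] [ 0.63  0.6  -0.5 ]
[-0.0756  0.1184  0.3193] [ 0.71  0.51 -0.48]
[-0.053   0.0746  0.2444] [ 0.75  0.35 -0.56]
[0.0044 0.0304 0.1639] [ 0.7   0.17 -0.7 ]
[ 0.0977 -0.0013  0.093 ] [ 0.52  0.03 -0.85]
```

```bash
cat > path.py <<'E'
from kin import *
Rt=toolR(yw,.55)*FL
q0=s['joint_pos']
q1,c1=ik(W(.10,.36),toolR(yw,0.),q0)
q3,c3=ik(W(.14,.22),Rt,[-.19,.2,2.5,2.79,.4,-1.45])
q2=(q1+q3)/2; q2[4]=.5; q2[1]=min(q1[1],q3[1])-.05
E
python3 - <<'E'
from path import *
print(q1.round(3),c1,q2.round(3),q3.round(3),c3)
for a,b in ((q0,q1),(q1,q2),(q2,q3)):
    for k in np.linspace(0,1,5):
        p,Rr=fkT(a+(b-a)*k); print(L(p),Rr.as_matrix()[:,2].round(2),Rr.as_matrix()[:,0].round(2))
for a,b in ((q0,q1),(q1,q2),(q2,q3)):
    p0,R0=fkT(a);p1,R1=fkT(b); print(np.linalg.norm(p1-p0),(R0.inv()*R1).magnitude())
E
```

```text
[-0.11   0.048  1.791 -0.     1.303 -1.732] 8.399970161647383e-20 [-0.173 -0.084  2.113  0.313  0.5   -0.508] [-0.236 -0.034  2.436  0.625  0.255  0.715] 1.1649191518307723e-23
[-0.004   0.      0.2793] [-0.2  -0.01 -0.98] [-0.05  1.    0.  ]
[ 0.0203 -0.0014  0.3036] [-0.15 -0.   -0.99] [-0.05  1.    0.  ]
[ 0.0459 -0.0021  0.3252] [-0.1  -0.   -0.99] [-0.05  1.    0.  ]
[ 0.0726 -0.0021  0.344 ] [-0.05  0.   -1.  ] [-0.05  1.    0.  ]
[ 0.1    -0.0013  0.36  ] [-0. -0. -1.] [-0.05  1.   -0.  ]
[ 0.1    -0.0013  0.36  ] [-0. -0. -1.] [-0.05  1.   -0.  ]
[0.0824 0.0081 0.3465] [ 0.16  0.05 -0.99] [0.29 0.95 0.1 ]
[0.0666 0.0126 0.3401] [ 0.32  0.08 -0.94] [0.58 0.77 0.26]
[0.0543 0.0106 0.3396] [ 0.47  0.08 -0.88] [0.76 0.47 0.45]
[0.0474 0.0011 0.344 ] [ 0.6   0.04 -0.8 ] [0.79 0.09 0.6 ]
[0.0474 0.0011 0.344 ] [ 0.6   0.04 -0.8 ] [0.79 0.09 0.6 ]
[0.0656 0.0021 0.3103] [ 0.59  0.05 -0.81] [ 0.78 -0.3   0.55]
[0.087  0.0019 0.2783] [ 0.57  0.05 -0.82] [ 0.64 -0.65  0.4 ]
[0.1117 0.0007 0.2482] [ 0.55  0.04 -0.84] [ 0.39 -0.9   0.21]
[ 0.14   -0.0013  0.22  ] [ 0.52  0.03 -0.85] [ 0.05 -1.   -0.  ]
0.13165868810636872 0.20581535807269422
0.055083150380779364 1.6211386524739173
0.15476444291684735 1.6259057051415386
```

Run:
```python
from path import *
qb=np.array([-.178,.502,2.536,2.865,.449,-1.517])
for t in (.55,.7):
  q=qb
  for o,z in ((.0977,.093),(.105,.105),(.115,.12),(.125,.14),(.13,.16),(.135,.19),(.14,.22),(.14,.26)):
    q,c=ik(W(o,z),toolR(yw,t)*FL,q); print(t,o,z,q.round(2),'%.0e'%c)
```

```text
0.55 0.0977 0.093 [-0.19  0.41  2.55  2.79  0.37 -1.45] 8e-21
0.55 0.105 0.105 [-0.2   0.36  2.55  2.74  0.34 -1.4 ] 2e-25
0.55 0.115 0.12 [-0.21  0.3   2.56  2.65  0.28 -1.31] 5e-20
0.55 0.125 0.14 [-0.22  0.22  2.55  2.43  0.21 -1.1 ] 3e-24
0.55 0.13 0.16 [-0.22  0.15  2.53  2.01  0.16 -0.68] 1e-30
0.55 0.135 0.19 [-0.23  0.05  2.48  1.1   0.16  0.23] 3e-22
0.55 0.14 0.22 [-0.24 -0.03  2.44  0.63  0.26  0.71] 4e-30
0.55 0.14 0.26 [-0.24 -0.12  2.36  0.39  0.4   0.96] 1e-22
0.7 0.0977 0.093 [-0.22  0.51  2.66  2.88  0.73 -1.58] 2e-25
0.7 0.105 0.105 [-0.23  0.46  2.67  2.85  0.68 -1.56] 6e-26
0.7 0.115 0.12 [-0.25  0.39  2.67  2.81  0.62 -1.53] 1e-23
0.7 0.125 0.14 [-0.26  0.29  2.66  2.74  0.53 -1.46] 4e-28
0.7 0.13 0.16 [-0.27  0.2   2.64  2.63  0.42 -1.34] 9e-23
0.7 0.135 0.19 [-0.28  0.08  2.59  2.32  0.29 -1.03] 3e-25
0.7 0.14 0.22 [-0.28 -0.03  2.54  1.74  0.22 -0.43] 1e-24
0.7 0.14 0.26 [-0.28 -0.14  2.46  0.96  0.26  0.37] 6e-27
```

Run:
```python
from h import *
plan(W(.10,.36),toolR(yw,0)*R.from_euler('z',.85),8)
```

```text
rows 8 d [-0.207, -0.542, -0.341] w [-0.0243, 0.0105, 0.1052]
```

move_arm:
  steps:
    - {"claw":20,"delta_pos":[-0.207,-0.542,-0.341],"angular":[-0.024,0.0105,0.105]}
    - {"claw":10,"delta_pos":[-0.207,-0.542,-0.341],"angular":[-0.024,0.0105,0.105]}
    - {"claw":0,"delta_pos":[-0.207,-0.542,-0.341],"angular":[-0.024,0.0105,0.105]}
    - {"claw":0,"delta_pos":[-0.207,-0.542,-0.341],"angular":[-0.024,0.0105,0.105]}
    - {"claw":0,"delta_pos":[-0.207,-0.542,-0.341],"angular":[-0.024,0.0105,0.105]}
    - {"claw":0,"delta_pos":[-0.207,-0.542,-0.341],"angular":[-0.024,0.0105,0.105]}
    - {"claw":0,"delta_pos":[-0.207,-0.542,-0.341],"angular":[-0.024,0.0105,0.105]}
    - {"claw":0,"delta_pos":[-0.207,-0.542,-0.341],"angular":[-0.024,0.0105,0.105]}

```text
time_s: 22.17
tool_pos: [0.4139, 0.0216, 0.3592]
ee_rot: [0.0, 0.933, 0.36, 0.0]
ft_force: [0.7, 0.2, 1.4]
grip_width: 0.0007
```

Run:
```python
from h import *
st(); print(state()['joint_pos'].round(2), L(state()['tool_pos']))
plan(W(.14,.30),toolR(yw,.25)*R.from_euler('z',1.75),8)
plan(W(.12,.36),toolR(yw,0)*R.from_euler('z',1.75),8)
```

```text
t 22.17 p [0.4139 0.0216 0.3592] F [0.7 0.2 1.4] M [-0.01  0.   -0.02] g 0.0007
x [0.741 0.672 0.   ] z [ 0.001 -0.    -1.   ]
[-0.11  0.04  1.8  -0.    1.3  -0.84] [ 0.1029 -0.0011  0.3592]
rows 8 d [-0.215, -0.062, 0.275] w [-0.008, 0.0312, 0.1075]
rows 8 d [-0.084, -0.025, -0.004] w [0.0001, -0.0001, 0.1081]
```

move_arm:
  steps:
    - {"claw":0,"delta_pos":[0,0,0],"angular":[0,0,0.12]}
    - {"claw":0,"delta_pos":[0,0,0],"angular":[0,0,0.12]}
    - {"claw":0,"delta_pos":[0,0,0],"angular":[0,0,0.12]}
    - {"claw":0,"delta_pos":[0,0,0],"angular":[0,0,0.12]}
    - {"claw":0,"delta_pos":[0,0,0],"angular":[0,0,0.12]}
    - {"claw":0,"delta_pos":[0,0,0],"angular":[0,0,0.12]}
    - {"claw":0,"delta_pos":[0,0,0],"angular":[0,0,0.12]}
    - {"claw":0,"delta_pos":[0,0,0],"angular":[0,0,0.12]}

```text
time_s: 22.83
tool_pos: [0.4091, 0.0227, 0.3609]
ee_rot: [0.0, 0.991, -0.131, 0.003]
ft_force: [-0.3, -0.9, -0.2]
grip_width: 0.0005
```

move_arm:
  steps:
    - {"claw":0,"delta_pos":[0,0,0],"angular":[0,0,0.12]}
    - {"claw":0,"delta_pos":[0,0,0],"angular":[0,0,0.12]}
    - {"claw":0,"delta_pos":[0,0,0],"angular":[0,0,0.12]}
    - {"claw":0,"delta_pos":[0,0,0],"angular":[0,0,0.12]}
    - {"claw":0,"delta_pos":[0,0,0],"angular":[0,0,0.12]}
    - {"claw":0,"delta_pos":[0,0,0],"angular":[0,0,0.12]}
    - {"claw":0,"delta_pos":[0,0,0],"angular":[0,0,0.12]}
    - {"claw":0,"delta_pos":[0,0,0],"angular":[0,0,0.12]}

```text
time_s: 23.5
tool_pos: [0.4074, 0.0226, 0.3587]
ee_rot: [-0.0, 0.807, -0.591, 0.002]
ft_force: [-0.1, 0.8, 0.4]
grip_width: 0.0006
```

Run:
```python
from h import *
st(); print(state()['joint_pos'].round(2), L(state()['tool_pos']))
plan(W(.14,.26),toolR(yw,.55)*R.from_euler('z',np.pi),8)
c=snap('side','s20.png'); save(c,'s20.pkl'); g('s20.png',220,180,100,90,6,'s20g.png')
```

```text
t 23.5 p [0.4074 0.0226 0.3587] F [-0.1  0.8  0.4] M [-0.08  0.12  0.02] g 0.0006
x [ 0.302 -0.953  0.002] z [ 0.003 -0.001 -1.   ]
[-0.11  0.03  1.81 -0.    1.29  1.16] [1.094e-01 3.000e-04 3.587e-01]
rows 8 d [-0.026, 0.27, 0.447] w [0.068, 0.0086, 0.0313]
```

View pics/s20g.png

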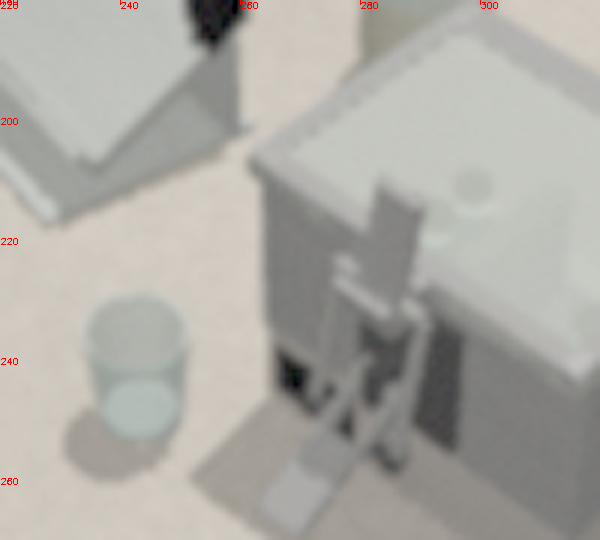

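Run:
```python
from h import *
a=load('w19.pkl'); b=load('s20.pkl')
x,e=tri(ray(a,278.5,154),ray(b,267,265.5)); print(L(x),e)
```

```text
[ 0.0836 -0.0009  0.0693] [np.float64(0.0007739085404260033), np.float64(0.0007739085404258732)]
```

move_arm:
  steps:
    - {"claw":0,"delta_pos":[-0.026,0.27,0.447],"angular":[0.068,0.0086,0.0313]}
    - {"claw":0,"delta_pos":[-0.026,0.27,0.447],"angular":[0.068,0.0086,0.0313]}
    - {"claw":0,"delta_pos":[-0.026,0.27,0.447],"angular":[0.068,0.0086,0.0313]}
    - {"claw":0,"delta_pos":[-0.026,0.27,0.447],"angular":[0.068,0.0086,0.0313]}
    - {"claw":0,"delta_pos":[-0.026,0.27,0.447],"angular":[0.068,0.0086,0.0313]}
    - {"claw":0,"delta_pos":[-0.026,0.27,0.447],"angular":[0.068,0.0086,0.0313]}
    - {"claw":0,"delta_pos":[-0.026,0.27,0.447],"angular":[0.068,0.0086,0.0313]}
    - {"claw":0,"delta_pos":[-0.026,0.27,0.447],"angular":[0.068,0.0086,0.0313]}

```text
time_s: 24.22
tool_pos: [0.3776, 0.0178, 0.2581]
ee_rot: [-0.202, 0.695, -0.66, 0.2]
ft_force: [1.3, 0.6, 0.3]
grip_width: 0.0003
```

Run:
```python
from h import *
st(); print(state()['joint_pos'].round(2), L(state()['tool_pos']))
R_=toolR(yw,.55)*R.from_euler('z',np.pi)
plan(W(.135,.19),R_,8)
plan(W(.12,.13),R_,8,W(.135,.19),R_)
```

```text
t 24.22 p [0.3776 0.0178 0.2581] F [1.3 0.6 0.3] M [0.02 0.38 0.01] g 0.0003
x [ 0.049 -0.999  0.011] z [ 0.545  0.018 -0.838]
[-0.23 -0.12  2.38  0.43  0.36  0.92] [ 0.1393 -0.003   0.2581]
rows 8 d [-0.011, 0.164, 0.299] w [-0.0033, -0.0013, 0.0005]
rows 8 d [-0.0, 0.093, 0.295] w [0.0, 0.0, 0.0]
```

move_arm:
  steps:
    - {"claw":0,"delta_pos":[-0.01,0.164,0.3],"angular":[-0.003,-0.001,0]}
    - {"claw":0,"delta_pos":[-0.01,0.164,0.3],"angular":[-0.003,-0.001,0]}
    - {"claw":0,"delta_pos":[-0.01,0.164,0.3],"angular":[-0.003,-0.001,0]}
    - {"claw":0,"delta_pos":[-0.01,0.164,0.3],"angular":[-0.003,-0.001,0]}
    - {"claw":0,"delta_pos":[-0.01,0.164,0.3],"angular":[-0.003,-0.001,0]}
    - {"claw":0,"delta_pos":[-0.01,0.164,0.3],"angular":[-0.003,-0.001,0]}
    - {"claw":0,"delta_pos":[-0.01,0.164,0.3],"angular":[-0.003,-0.001,0]}
    - {"claw":0,"delta_pos":[-0.01,0.164,0.3],"angular":[-0.003,-0.001,0]}

```text
time_s: 24.88
tool_pos: [0.3763, 0.0183, 0.1855]
ee_rot: [-0.192, 0.706, -0.654, 0.193]
ft_force: [-0.0, 0.1, 1.0]
grip_width: 0.0005
```

Run:
```python
from h import *
st(); print(state()['joint_pos'].round(2), L(state()['tool_pos']))
R_=toolR(yw,.55)*R.from_euler('z',np.pi)
plan(W(.12,.13),R_,8)
```

```text
t 24.88 p [0.3763 0.0183 0.1855] F [-0.   0.1  1. ] M [-0.11  0.37 -0.02] g 0.0005
x [ 0.07  -0.997  0.022] z [ 0.524  0.018 -0.852]
[-0.23  0.06  2.5   1.2   0.15  0.1 ] [ 0.1406 -0.0025  0.1855]
rows 8 d [-0.008, 0.058, 0.29] w [-0.0002, -0.0011, 0.0034]
```

Tracking follows the flip as predicted (j4 1.2, j5 0.15). Continuing slowly.

move_arm:
  steps:
    - {"claw":0,"delta_pos":[-0.008,0.06,0.25],"angular":[0,-0.001,0.003]}
    - {"claw":0,"delta_pos":[-0.008,0.06,0.25],"angular":[0,-0.001,0.003]}
    - {"claw":0,"delta_pos":[-0.008,0.06,0.25],"angular":[0,-0.001,0.003]}
    - {"claw":0,"delta_pos":[-0.008,0.06,0.25],"angular":[0,-0.001,0.003]}
    - {"claw":0,"delta_pos":[-0.008,0.06,0.3],"angular":[0,-0.001,0.003]}
    - {"claw":0,"delta_pos":[-0.008,0.06,0.3],"angular":[0,-0.001,0.003]}
    - {"claw":0,"delta_pos":[-0.008,0.06,0.3],"angular":[0,-0.001,0.003]}
    - {"claw":0,"delta_pos":[0,0.06,0.3],"angular":[0,0,0]}

```text
time_s: 25.55
tool_pos: [0.3929, 0.0188, 0.1329]
ee_rot: [-0.191, 0.708, -0.652, 0.192]
ft_force: [0.5, 0.4, 0.0]
grip_width: 0.0002
```

Run:
```python
from h import *
st(); print(state()['joint_pos'].round(2), L(state()['tool_pos']))
import kin
R_=toolR(yw,.55)*R.from_euler('z',np.pi)
o,z=kin.E2tcp(1.05,off=.012); print(o,z); plan(W(o,z),R_,4)
c=snap('side','s21.png'); save(c,'s21.pkl'); g('s21.png',200,150,120,130,4.5,'s21g.png')
c=snap('wrist','w21.png'); save(c,'w21.pkl'); g('w21.png',0,0,560,420,1.4,'w21g.png')
```

```text
t 25.55 p [0.3929 0.0188 0.1329] F [0.5 0.4 0. ] M [-0.06  0.46  0.03] g 0.0002
x [ 0.076 -0.997  0.022] z [ 0.521  0.021 -0.853]
[-0.21  0.25  2.55  2.52  0.23 -1.23] [ 0.124  -0.0028  0.1329]
0.08879692907131566 0.08079277854247753
rows 4 d [-0.017, -0.029, 0.628] w [0.0003, -0.0015, 0.0083]
```

View pics/s21g.png

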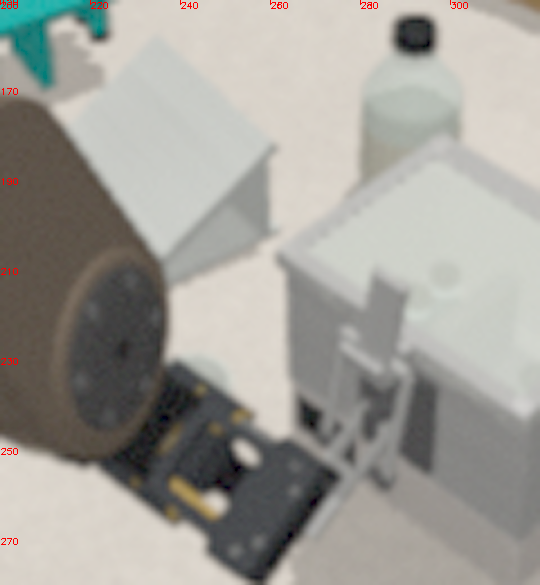

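View pics/w21g.png

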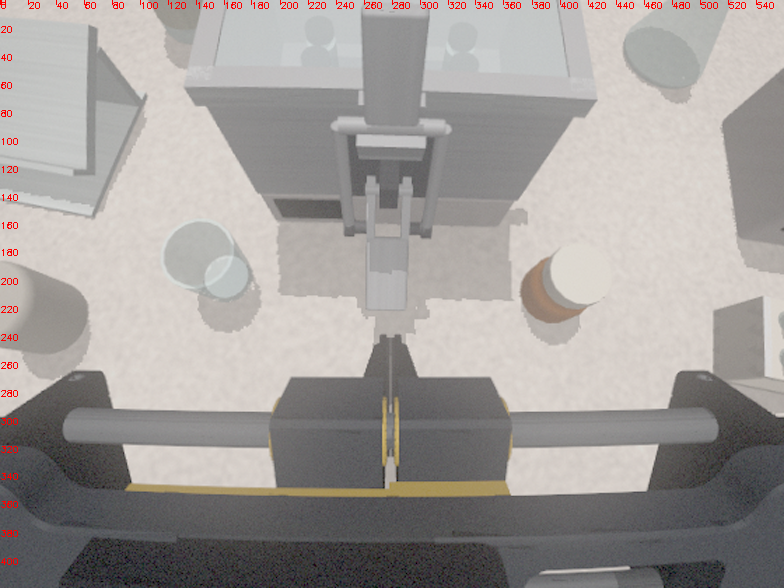

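move_arm:
  steps:
    - {"claw":0,"delta_pos":[-0.02,-0.03,0.4],"angular":[0,-0.001,0.008]}
    - {"claw":0,"delta_pos":[-0.02,-0.03,0.4],"angular":[0,-0.001,0.008]}
    - {"claw":0,"delta_pos":[-0.02,-0.03,0.4],"angular":[0,-0.001,0.008]}
    - {"claw":0,"delta_pos":[-0.02,-0.03,0.4],"angular":[0,-0.001,0.008]}
    - {"claw":0,"delta_pos":[0,0,0.3],"angular":[0,0,0]}
    - {"claw":0,"delta_pos":[0,0,0.3],"angular":[0,0,0]}
    - {"claw":0,"delta_pos":[0,0,0.2],"angular":[0,0,0]}
    - {"claw":0,"delta_pos":[0,0,0],"angular":[0,0,0]}

```text
time_s: 26.32
tool_pos: [0.4273, 0.0243, 0.0828]
ee_rot: [-0.196, 0.702, -0.658, 0.186]
ft_force: [-0.2, 0.6, 0.2]
grip_width: 0.0005
```

Run:
```python
from h import *
st(); print(state()['joint_pos'].round(2), L(state()['tool_pos']))
import kin
R_=toolR(yw,.55)*R.from_euler('z',np.pi)
prev=state()['tool_pos']; Rp=Rq(state()['ee_rot'])
for ph in (.95,.85,.75,.65,.55,.45,.35,.25,.15,.05,0,-.05):
    o,z=kin.E2tcp(ph); print(ph,round(o,4),round(z,4),end=' '); plan(W(o,z),R_,1,prev,Rp); prev=W(o,z);Rp=R_
```

```text
t 26.32 p [0.4273 0.0243 0.0828] F [-0.2  0.6  0.2] M [-0.    0.46  0.02] g 0.0005
x [ 0.064 -0.998  0.003] z [ 0.52   0.031 -0.854]
[-0.18  0.44  2.53  2.81  0.38 -1.47] [0.0894 0.0009 0.0828]
0.95 0.08 0.0653 rows 1 d [0.092, 0.045, 0.791] w [0.0021, 0.0042, 0.0123]
0.85 0.0767 0.0605 rows 1 d [-0.0, -0.012, 0.232] w [0.0, 0.0, 0.0]
0.75 0.073 0.0561 rows 1 d [-0.0, -0.035, 0.23] w [0.0, 0.0, 0.0]
0.65 0.0688 0.052 rows 1 d [0.0, -0.058, 0.225] w [0.0, 0.0, 0.0]
0.55 0.0643 0.0484 rows 1 d [0.0, -0.08, 0.218] w [0.0, 0.0, 0.0]
0.45 0.0594 0.0453 rows 1 d [-0.0, -0.102, 0.209] w [0.0, 0.0, 0.0]
0.35 0.0542 0.0427 rows 1 d [0.0, -0.122, 0.198] w [0.0, 0.0, 0.0]
0.25 0.0488 0.0406 rows 1 d [-0.0, -0.141, 0.185] w [0.0, 0.0, 0.0]
0.15 0.0431 0.039 rows 1 d [-0.0, -0.159, 0.17] w [0.0, 0.0, 0.0]
0.05 0.0374 0.038 rows 1 d [0.0, -0.175, 0.153] w [0.0, 0.0, 0.0]
0 0.0345 0.0378 rows 1 d [-0.0, -0.093, 0.07] w [0.0, 0.0, 0.0]
-0.05 0.0316 0.0376 rows 1 d [0.0, -0.096, 0.065] w [0.0, 0.0, 0.0]
```

Push phase 1: to roughly lever 0.55.

move_arm:
  steps:
    - {"claw":0,"delta_pos":[0.05,0.02,0.3],"angular":[0.001,0.002,0.006]}
    - {"claw":0,"delta_pos":[0.04,0.02,0.3],"angular":[0.001,0.002,0.006]}
    - {"claw":0,"delta_pos":[0,0,0.25],"angular":[0,0,0]}
    - {"claw":0,"delta_pos":[0,-0.02,0.23],"angular":[0,0,0]}
    - {"claw":0,"delta_pos":[0,-0.04,0.23],"angular":[0,0,0]}
    - {"claw":0,"delta_pos":[0,-0.06,0.22],"angular":[0,0,0]}
    - {"claw":0,"delta_pos":[0,-0.08,0.22],"angular":[0,0,0]}
    - {"claw":0,"delta_pos":[0,0,0],"angular":[0,0,0]}

```text
time_s: 26.98
tool_pos: [0.4553, 0.0241, 0.0464]
ee_rot: [-0.198, 0.698, -0.662, 0.187]
ft_force: [-1.0, -0.5, 1.8]
grip_width: 0.0002
```

```bash
cat > push.py <<'E'
from h import *
import kin
st(); print(state()['joint_pos'].round(2), L(state()['tool_pos']))
R_=toolR(yw,.55)*R.from_euler('z',np.pi)
prev=state()['tool_pos']; Rp=Rq(state()['ee_rot'])
for ph in (.45,.35,.25,.15,.05,0,-.05):
    o,z=kin.E2tcp(ph); print(ph,round(o,4),round(z,4),end=' '); plan(W(o,z),R_,1,prev,Rp); prev=W(o,z);Rp=R_
E
python3 push.py
python3 - <<'E'
from h import *
c=snap('wrist','w22.png'); save(c,'w22.pkl'); g('w22.png',180,60,200,200,3,'w22g.png')
E
```

```text
t 26.98 p [0.4553 0.0241 0.0464] F [-1.  -0.5  1.8] M [-0.15  0.32 -0.02] g 0.0002
x [ 0.053 -0.999 -0.001] z [ 0.524  0.029 -0.852]
[-0.16  0.57  2.49  2.89  0.47 -1.53] [ 0.0614 -0.0007  0.0464]
0.45 0.0594 0.0453 rows 1 d [0.024, -0.045, 0.082] w [-0.0019, 0.0019, 0.0015]
0.35 0.0542 0.0427 rows 1 d [0.0, -0.122, 0.198] w [0.0, 0.0, 0.0]
0.25 0.0488 0.0406 rows 1 d [-0.0, -0.141, 0.185] w [0.0, 0.0, 0.0]
0.15 0.0431 0.039 rows 1 d [-0.0, -0.159, 0.17] w [0.0, 0.0, 0.0]
0.05 0.0374 0.038 rows 1 d [0.0, -0.175, 0.153] w [0.0, 0.0, 0.0]
0 0.0345 0.0378 rows 1 d [-0.0, -0.093, 0.07] w [0.0, 0.0, 0.0]
-0.05 0.0316 0.0376 rows 1 d [0.0, -0.096, 0.065] w [0.0, 0.0, 0.0]
```

View pics/w22g.png

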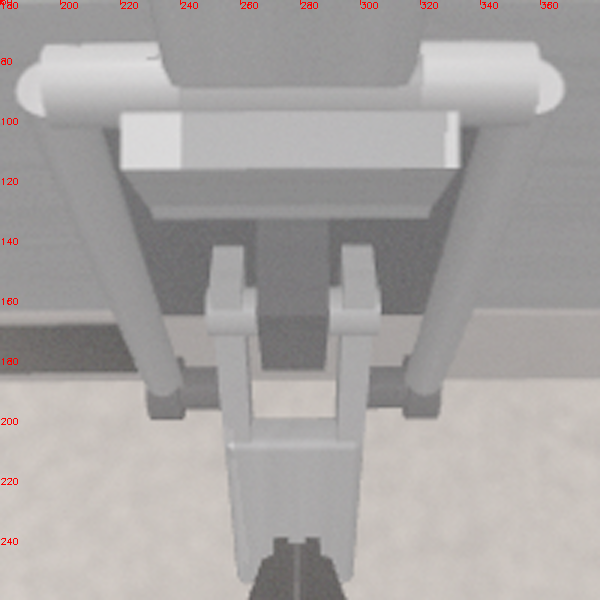

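move_arm:
  steps:
    - {"claw":0,"delta_pos":[0.02,-0.05,0.08],"angular":[0,0.002,0]}
    - {"claw":0,"delta_pos":[0,-0.12,0.19],"angular":[0,0,0]}
    - {"claw":0,"delta_pos":[0,-0.14,0.18],"angular":[0,0,0]}
    - {"claw":0,"delta_pos":[0,-0.16,0.17],"angular":[0,0,0]}
    - {"claw":0,"delta_pos":[0,-0.17,0.15],"angular":[0,0,0]}
    - {"claw":0,"delta_pos":[0,0,0],"angular":[0,0,0]}
    - {"claw":0,"delta_pos":[0,0,0],"angular":[0,0,0]}
    - {"claw":0,"delta_pos":[0,0,0],"angular":[0,0,0]}

```text
time_s: 27.7
tool_pos: [0.481, 0.0254, 0.0377]
ee_rot: [-0.197, 0.698, -0.662, 0.187]
ft_force: [-1.5, -0.0, -1.1]
grip_width: 0.0005
```

```bash
python3 push.py
python3 - <<'E'
from h import *
c=snap('wrist','w23.png'); save(c,'w23.pkl'); g('w23.png',180,60,200,200,3,'w23g.png')
E
```

```text
t 27.7 p [0.481  0.0254 0.0377] F [-1.5 -0.  -1.1] M [-0.05  0.53  0.03] g 0.0005
x [ 0.053 -0.999  0.001] z [ 0.523  0.027 -0.852]
[-0.14  0.6   2.43  2.9   0.44 -1.52] [ 0.0357 -0.0007  0.0377]
0.45 0.0594 0.0453 rows 1 d [0.022, 0.648, -0.753] w [-0.0007, 0.0005, 0.0025]
0.35 0.0542 0.0427 rows 1 d [0.0, -0.122, 0.198] w [0.0, 0.0, 0.0]
0.25 0.0488 0.0406 rows 1 d [-0.0, -0.141, 0.185] w [0.0, 0.0, 0.0]
0.15 0.0431 0.039 rows 1 d [-0.0, -0.159, 0.17] w [0.0, 0.0, 0.0]
0.05 0.0374 0.038 rows 1 d [0.0, -0.175, 0.153] w [0.0, 0.0, 0.0]
0 0.0345 0.0378 rows 1 d [-0.0, -0.093, 0.07] w [0.0, 0.0, 0.0]
-0.05 0.0316 0.0376 rows 1 d [0.0, -0.096, 0.065] w [0.0, 0.0, 0.0]
```

View pics/w23g.png

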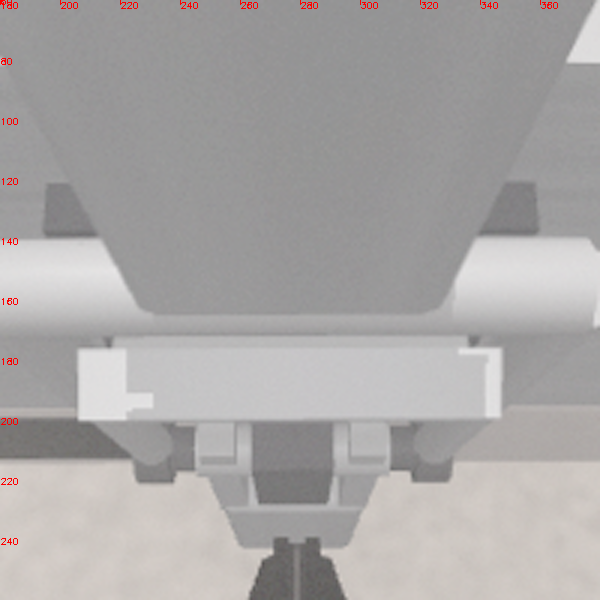

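move_arm:
  steps:
    - {"claw":0,"delta_pos":[0,-0.06,0.04],"angular":[0,0,0]}
    - {"claw":0,"delta_pos":[0,-0.06,0.04],"angular":[0,0,0]}
    - {"claw":0,"delta_pos":[0,-0.06,0.04],"angular":[0,0,0]}
    - {"claw":0,"delta_pos":[0,-0.06,0.04],"angular":[0,0,0]}
    - {"claw":0,"delta_pos":[0,0,0],"angular":[0,0,0]}
    - {"claw":0,"delta_pos":[0,0,0],"angular":[0,0,0]}
    - {"claw":0,"delta_pos":[0,0,0],"angular":[0,0,0]}
    - {"claw":0,"delta_pos":[0,0,0],"angular":[0,0,0]}

```text
time_s: 28.42
tool_pos: [0.4809, 0.0258, 0.0365]
ee_rot: [-0.193, 0.699, -0.664, 0.183]
ft_force: [-0.1, 0.1, -1.2]
grip_width: 0.0006
```

```bash
python3 push.py | head -3
python3 - <<'E'
from h import *
c=snap('wrist','w24.png'); save(c,'w24.pkl'); g('w24.png',180,60,200,200,3,'w24g.png')
E
```

```text
t 28.42 p [0.4809 0.0258 0.0365] F [-0.1  0.1 -1.2] M [-0.01  0.61  0.  ] g 0.0006
x [ 0.051 -0.999 -0.   ] z [ 0.511  0.027 -0.859]
[-0.14  0.59  2.42  2.9   0.42 -1.51] [ 0.0357 -0.0003  0.0365]
```

View pics/w24g.png

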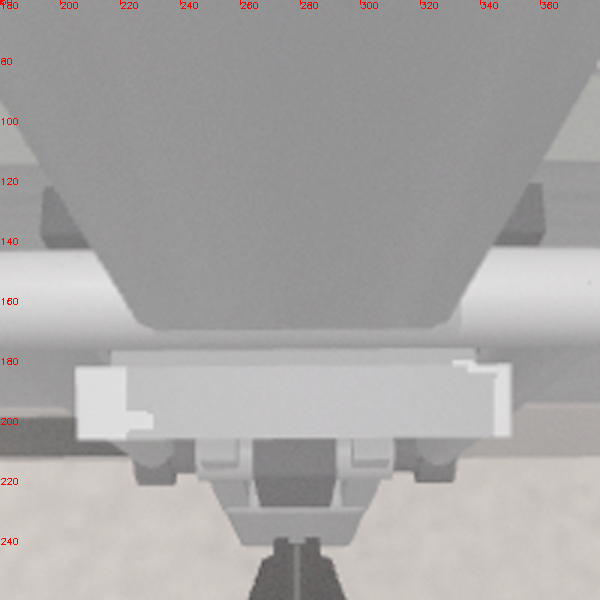

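move_arm:
  steps:
    - {"claw":0,"delta_pos":[0,0.17,-0.1],"angular":[0,0,0]}
    - {"claw":0,"delta_pos":[0,0.4,-0.24],"angular":[0,0,0]}
    - {"claw":0,"delta_pos":[0,0.5,-0.3],"angular":[0,0,0]}
    - {"claw":0,"delta_pos":[0,0.5,-0.4],"angular":[0,0,0]}
    - {"claw":0,"delta_pos":[0,0.4,-0.5],"angular":[0,0,0]}
    - {"claw":0,"delta_pos":[0,0.2,-0.5],"angular":[0,0,0]}
    - {"claw":0,"delta_pos":[0,0,-0.5],"angular":[0,0,0]}
    - {"claw":0,"delta_pos":[0,0,0],"angular":[0,0,0]}

```text
time_s: 29.13
tool_pos: [0.3979, 0.0218, 0.0639]
ee_rot: [-0.193, 0.699, -0.664, 0.183]
ft_force: [-0.2, 0.0, 0.2]
grip_width: 0.0004
```

```bash
python3 push.py | head -3
python3 - <<'E'
from h import *
c=snap('wrist','w25.png'); save(c,'w25.pkl'); g('w25.png',100,0,360,300,2,'w25g.png')
c=snap('side','s25.png'); save(c,'s25.pkl'); g('s25.png',220,150,120,130,4.5,'s25g.png')
E
```

```text
t 29.13 p [0.3979 0.0218 0.0639] F [-0.2  0.   0.2] M [-0.09  0.46  0.02] g 0.0004
x [ 0.051 -0.999 -0.   ] z [ 0.513  0.027 -0.858]
[-0.2   0.51  2.61  2.88  0.52 -1.56] [ 1.189e-01 -1.000e-04  6.390e-02]
```

View pics/w25g.png

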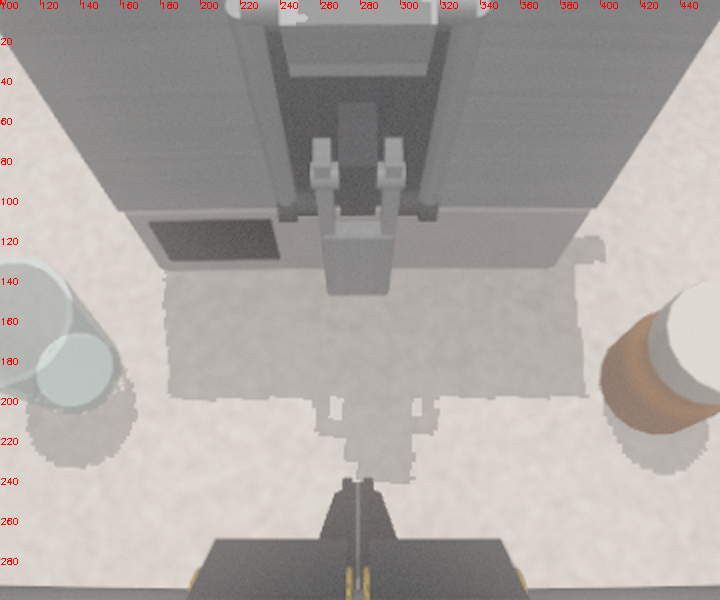

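View pics/s25g.png

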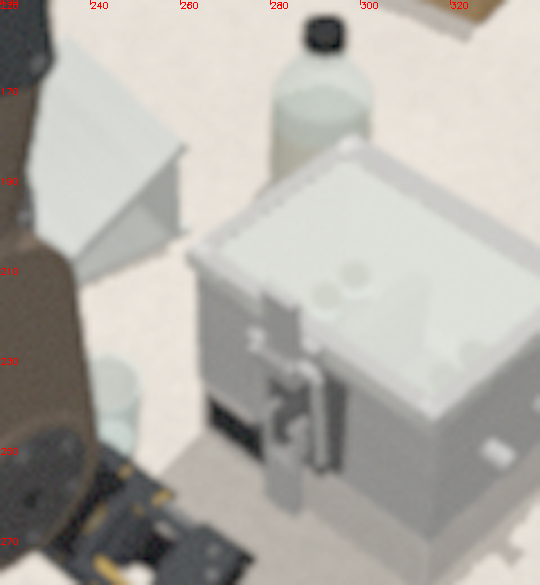

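Run:
```python
from h import *
a=load('w25.pkl'); b=load('s25.pkl')
x,e=tri(ray(a,278.5,147),ray(b,284,264)); print(L(x),e)
for n,o,z in (('end',.026,.026),('end .2',.022+.075*np.sin(.2)+.004,.101-.075*np.cos(.2))): print(n,proj(a,W(o,z)),proj(b,W(o,z)))
t=load('top0.pkl')
```

```text
[ 0.018  -0.0007  0.0154] [np.float64(0.0011973165815875421), np.float64(0.0011973165815875792)]
end [[279.41868578 148.5560426 ]] [[281.89133216 263.60446024]]
end .2 [[279.42616994 164.26001428]] [[278.10645825 266.34106449]]
```

Run:
```python
from h import *
a=cv2.imread('pics/side0.png').astype(int); b=cv2.imread('pics/s25.png').astype(int)
d=(np.abs(a-b).max(2)>25).astype('uint8')*255
g('s25.png',0,0,560,420,1.4,'s25f.png'); cv2.imwrite('pics/diff.png',d)
```

```text
(no output)
```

View pics/diff.png

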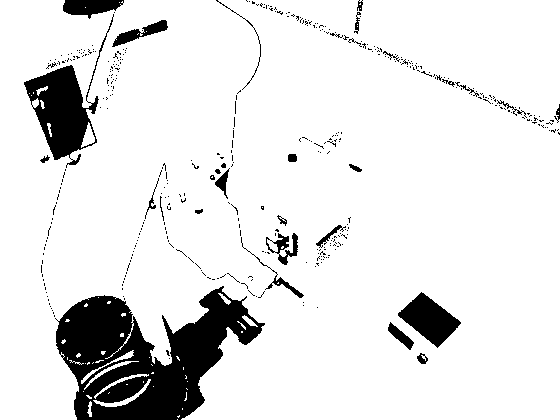

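View pics/s25f.png

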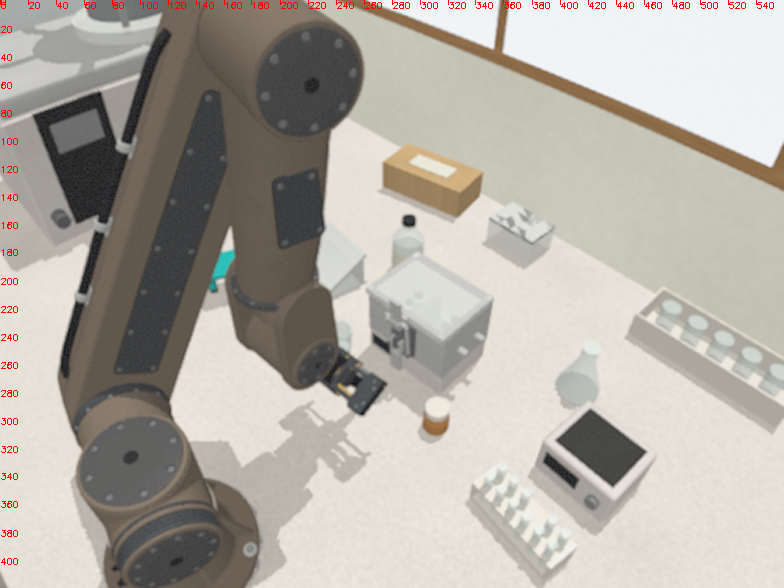

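Run:
```python
from h import *
st(); print(job_done())
```

```text
t 29.23 p [0.3996 0.0216 0.0631] F [-0.1 -0.2  0.6] M [-0.1   0.43  0.02] g 0.0004
x [ 0.051 -0.999 -0.   ] z [ 0.514  0.026 -0.857]
the job is handed in; nothing more can be done
None
```

I took the grey carrier off the stand and set it level on the chamber floor. I then shut the lid, hooked the loop's crossbar behind the keeper's lip, let go of it, and pushed the lever home. The job was handed in at 29.2 s.

**What the last checks showed:**
- **Carrier:** after release it stood clear of the chamber walls, and it still shows through the closed lid.
- **Latch:** the crossbar measured within about 1 mm of its seat before I let go. The last push moved the lever no further, and its free end sat within 2 px of the closed position in the wrist view.
- **Robot:** it ended about 12 cm out from the chamber's front wall, with no contact force.

**What disagreed or couldn't be confirmed:**
- **Lid force:** my confirming push on the shut lid reached about 81 N at the wrist. That is under the 120 N limit and came through the fingertip, but it was harder than I intended.
- **Lever end position:** a two-camera estimate of the lever's free end came out about 10 mm too low. I put this down to the blurred edge in the side view, since the wrist view agreed with closed.
- **Bystanders:** the jar, flask and tube rack matched their starting places by eye in the side view. The wash bottle was hidden behind the arm and the beaker mostly so, so I could not fully confirm either.

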